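Square up the coasters so that the tray shuts

TASK

The tray of the coaster box will not shut because its slate coasters have slipped askew and catch on the mouth of the box. Pull the tray right out to its stop, tap the stack square so that every coaster lies flush against the tray's front panel and its left fence, and then slide the tray fully home. Move the spice jar beside the tray aside, since it stands where you need to tap, leaving it upright on the worktop, and leave the other jars, tubs and bottles where they are.

Things in the scene. Friction and masses are not known exactly. Their poses are not given: they have to be found in the camera images.
- caddy: fixed wooden coaster box, open at its front, 68 mm high. Origin at worktop level in the plane of its mouth, on the centre line of the squared stack; own +x runs into the box (it fills x 0 to 187, y -60 to +66 mm); own +y is left as one looks into the mouth, where its walls stand at y = -46 and +52 mm and its top at z = 56 mm. The coasters catch on the wall at -46
- tray (a joint): the box's sliding tray: 0 = fully home (front panel against the box), 0.165 m = pulled right out to its stop; it stays where it is left (about 3 N of friction)
- tray_seat (a point): where the centre of the lowest coaster's underside belongs, on the tray's floor (12 mm up, y -44 to +50 mm); moves with the tray, axes as the caddy's. Front panel (10 mm thick, 126 wide, top 56 mm up): inner face 42 mm off toward -x. Left fence (8 mm thick, 100 long, top 46 mm up): inner face 42 mm off toward +y. Right side (-y) and rear (+x) are open
- tray_handle (a point): middle of the steel bar handle on the outside of the front panel: bar along the tray's y, 70 mm long, 35 mm out from the panel's outer face, 36 mm over the worktop; can be taken from above with the fingers closing along the tray's x
- coaster0: square dark slate coaster, 84 x 84 x 7 mm, 90 g, the lowest of five stacked in the tray; origin at the centre of its underside, axes along its edges, z up
- coaster1: square dark slate coaster, 84 x 84 x 7 mm, 90 g, the second from below of five stacked in the tray; origin at the centre of its underside, axes along its edges, z up
- coaster2: square dark slate coaster, 84 x 84 x 7 mm, 90 g, the middle of five stacked in the tray; origin at the centre of its underside, axes along its edges, z up
- coaster3: square dark slate coaster, 84 x 84 x 7 mm, 90 g, the second from the top of five stacked in the tray; origin at the centre of its underside, axes along its edges, z up
- coaster4: square dark slate coaster, 84 x 84 x 7 mm, 90 g, the top of five stacked in the tray; origin at the centre of its underside, axes along its edges, z up
- spice_jar: small clear spice jar with a yellow lid, 42 mm across, 96 mm high, 110 g, standing on the worktop close to the open right side of the tray; origin at the centre of its underside; can be moved, must stay upright
- brown_jar: brown stoneware jar with a black lid, 72 mm across, 87 mm high, standing on top of the coaster box; origin at the centre of its underside
- blue_tub: white tub with a blue lid, 69 mm across, 66 mm high, standing on the worktop to the right of the box; origin at the centre of its underside
- dish_soap: blue washing-up bottle, 60 mm across, 203 mm high, standing on the worktop to the right of the box; origin at the centre of its underside
- salt_shaker: white salt shaker, 44 mm across, 90 mm high, standing on the worktop to the right of the box; origin at the centre of its underside
Not all that is in view belongs to the job. Leave any orange or red look-alike of the spice_jar alone.

How it is judged:
By the outcome, as a careful person would: the job done as asked, in the order asked, and still so for the second after the job is handed in, with the robot touching nothing.
It also fails if it takes over 72 s, if anything falls off the work surface, if the arm or the gripper's body presses on something with over 40 N, if the wrist force passes 120 N, or if a joint passes its speed limit or range.

ROBOT

A 6-joint arm with a two-finger parallel gripper is mounted at the origin on a cart in front of the work surface, level with it; the furniture and walls round the work are solid. World frame = base frame: x ahead of the robot, y to its left, z up, the work surface at z = 0. Lengths are in m, angles in rad, forces in N, time in s.
With the tool pointing down it reaches from about 0.35 to 0.775 m from the base axis. Payload 5.5 kg.
Tool frame: the origin (TCP) lies where the fingers leave the gripper's body, on its centre line; the fingertips stand 73 mm ahead of it and the grasp point (between the pads) lies 54 mm ahead of it; z points along the fingers, y is the direction in which the jaws open and shut (so a half turn about z gives the same grasp; the last joint's range is limited). The gripper opens to 85 mm and grips with 20 to 120 N. Pads are 22 mm wide; open, the fingers measure 114 mm over their backs; the gripper's body (76 mm by 85 mm) begins 54 mm behind the grasp point. The pads swing forward as they close: fully open they stand 13 mm farther back than shut.
Start: joints at [0.965, 0.313, 0.046, 1.304, 0, 1.431], TCP at [0.258, 0.514, 0.304] pointing down, gripper open.
Joint ranges: [-2.76, 2.76], [-0.86, 1.69], [-1.03, 1.26], [-2.2, 2.34], [-1.47, 1.5], [-3.14, 3.14]. Speed limits (rad/s): [2.57, 2.57, 3.14, 3.14, 3.14, 3.14].

INTERFACE

Orientations are given as a unit quaternion [w, x, y, z].
In Python, from workcell import env, read_camera, job, cut_out gives the robot as it stands.
- The arm moves only by the tool servo_tool, never from a script. Its argument "deltas" is a list of rows, each an object of numbers: "dx", "dy", "dz": the shift along the world's x, y, z in mm; "rx", "ry", "rz": the turn, a rotation vector about the world's x, y, z in rad; "fingers": the closure, from -1 (fully open) to 1 (shut). A call has 1 to 8 rows; each row shifts and turns the commanded pose from where the row before left it; what a row does not reach is not made up. A row lasts 1/10 s, in which the tool goes at most 50 mm and 8.59 degrees, less where a joint would pass 70% of its speed; a pose out of reach is approached as far as the arm can. A call is refused whole if a number of a shift passes 50 or a number of a turn 0.15, either way. A call with a gripper value outside its range is refused whole. The fingers move at their own pace and stop on an object; "newtons" is the grip in N (left out, the last holds). Time passes only in rows, so rows that do not move let the fingers close. It gives the time, the measured TCP pose, the force and the opening at its end, in the units of the state.
- env.get_state(): the state, without advancing time (a new reading comes with each control period).
- read_camera(name): name is "scene" or "top"; returns a dict with "img" (384x512x3 uint8, red, green, blue), "intrinsics" (3x3 intrinsics, pixels), "extrinsics" (4x4, takes a point from camera to world coordinates). Camera axes: x right, y down, z forward; pixel columns grow to the right and rows downward; lengths in m; the calibration is good to about 2 mm. A picture is of the moment at which its call begins. There is no depth.
- job.hand_in(): hands the job in, once; it reports no verdict.
Trained networks look in the newest picture that a camera, given by its name, has taken for a name from the list of things; names that differ only in an ending like _2 or _b are one class to them, and where a whole thing is asked for, a point or a joint stands for the part that bears it (a point fixed in the world has none). Each returns a list of dicts, best first, with "confidence" (0 to 1); they miss things now and then, are a little off and sometimes report something else, mostly with a low value. They report only what shows in the picture. A call takes as long as a camera call. They do not tell look-alikes from the thing itself.
- cut_out(target, camera): "region" (384x512 bool, what is visible of it) and "extent" ([left, top, right, bottom] in pixels, round what is visible of it).
The state is a dict: "clock": time; "joint_pos": joint angles; "qvel": joint speeds; "tau": joint torques, N m; "tcp_pos": TCP position; "orientation": TCP orientation; "wrist_force": force on the tool from outside, world axes, zero at the start; "ft_torque": the same for the moment, N m; "finger_gap": finger opening in m.
Only numpy, scipy, OpenCV 4.12 (cv2) and the standard library are available. Lean on these libraries where they do the work, as an engineer would, in place of code of your own. Each camera call takes 0.05 s, during which the arm holds its last target. There are 200 camera calls.

## Working session

There is one attempt and no reset: what is moved stays moved. The work goes in short steps, Python scripts to look and compute and a tool call to move; the robot and the scene stay as the last step left them, time stands still between calls to the robot, and variables do not carry over. Pictures are saved under pics/ and viewed, about 8 in all and at most 12, crops included, and the job is handed in when it is done.

Besides the shell and the picture viewer there is one more tool, called after "Emit:" in YAML: its name, and indented under it one key for each argument. servo_tool: Moves the arm, as the interface text tells. Its arguments: {"type":"object","properties":{"deltas":{"type":"array"},"newtons":{"type":"number"}},"required":["deltas"]}

```bash
mkdir -p pics; ls; cat > h.py <<'E'
import numpy as np, cv2
from workcell import env, read_camera, job, cut_out
def cam(n):
    c=read_camera(n); return c['img'],np.array(c['intrinsics']),np.array(c['extrinsics'])
def ray(K,T,u,v,z):
    d=T[:3,:3]@np.linalg.inv(K)@np.array([u,v,1.]); o=T[:3,3]; return o+d*(z-o[2])/d[2]
def proj(K,T,p):
    q=T[:3,:3].T@(np.array(p)-T[:3,3]); q=K@q; return q[:2]/q[2]
def save(n,img): cv2.imwrite('pics/'+n+'.png',img[:,:,::-1])
E
python3 - <<'E'
from h import *
for n in ['scene','top']:
    i,K,T=cam(n); save(n+'0',i); print(n,K.round(1).tolist(),T.round(3).tolist())
    for t in ['caddy','tray','tray_handle','coaster4','spice_jar','brown_jar','blue_tub','dish_soap','salt_shaker']:
        print(t,[(round(d['confidence'],2),[round(float(x)) for x in d['extent']]) for d in cut_out(t,n)][:4])
print(env.get_state())
E
```

```text
pics
scene [[355.0, 0.0, 249.0], [0.0, 355.0, 188.7], [0.0, 0.0, 1.0]] [[0.865, -0.363, 0.346, 0.157], [-0.501, -0.611, 0.613, -0.582], [-0.011, -0.704, -0.71, 0.895], [0.0, 0.0, 0.0, 1.0]]
caddy [(0.96, [187, 129, 253, 197]), (0.46, [215, 180, 217, 182])]
tray [(0.61, [187, 155, 230, 195])]
tray_handle [(0.72, [186, 156, 228, 197])]
coaster4 [(0.56, [205, 163, 231, 182]), (0.19, [219, 117, 244, 138])]
spice_jar [(0.87, [224, 183, 233, 211]), (0.83, [223, 219, 237, 250]), (0.7, [280, 254, 306, 288]), (0.57, [165, 133, 181, 164])]
brown_jar [(0.97, [223, 116, 243, 137]), (0.64, [188, 129, 254, 195])]
blue_tub []
dish_soap [(0.71, [257, 216, 280, 266])]
salt_shaker [(0.61, [245, 203, 259, 227]), (0.45, [207, 163, 231, 183])]
top [[360.5, 0.0, 255.7], [0.0, 360.5, 186.8], [0.0, 0.0, 1.0]] [[0.01, -0.996, 0.09, 0.438], [-1.0, -0.01, 0.001, 0.122], [-0.0, -0.09, -0.996, 1.128], [0.0, 0.0, 0.0, 1.0]]
caddy [(0.92, [130, 122, 229, 233])]
tray [(0.75, [175, 175, 227, 232])]
tray_handle [(0.82, [176, 175, 226, 235])]
coaster4 [(0.62, [182, 174, 219, 209]), (0.4, [180, 189, 190, 197])]
spice_j
[... 258 characters left out ...]

{'clock': 1.0, 'joint_pos': array([ 9.65389302e-01,  3.13214209e-01,  4.61146056e-02,  1.30361602e+00,
       -3.14593427e-05,  1.43124260e+00]), 'qvel': array([-6.10299089e-05, -1.70976356e-04, -5.32539589e-04,  8.96727105e-04,
       -1.08067873e-03,  2.02335165e-04]), 'tau': array([-2.03741195e-05, -4.80476260e+01,  2.98816395e+01,  3.39586395e-04,
       -2.11375554e-04,  3.30503795e-06]), 'tcp_pos': array([0.25829245, 0.51375988, 0.30392107]), 'orientation': array([2.93359391e-05, 2.30826125e-01, 9.72995014e-01, 3.18597833e-05]), 'wrist_force': array([ 0.52118707,  0.61538725, -0.10614806]), 'ft_torque': array([ 0.00269953, -0.01400759,  0.04094609]), 'finger_gap': 0.08564328477725225}
```

```bash
python3 - <<'E'
from h import *
a=cv2.imread('pics/top0.png')[110:290,100:400]; b=cv2.imread('pics/scene0.png')[105:305,150:330]
cv2.imwrite('pics/t1.png',cv2.resize(a,(800,480),interpolation=cv2.INTER_CUBIC))
cv2.imwrite('pics/s1.png',cv2.resize(b,(540,600),interpolation=cv2.INTER_CUBIC))
E
```

```text
(no output)
```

View pics/t1.png

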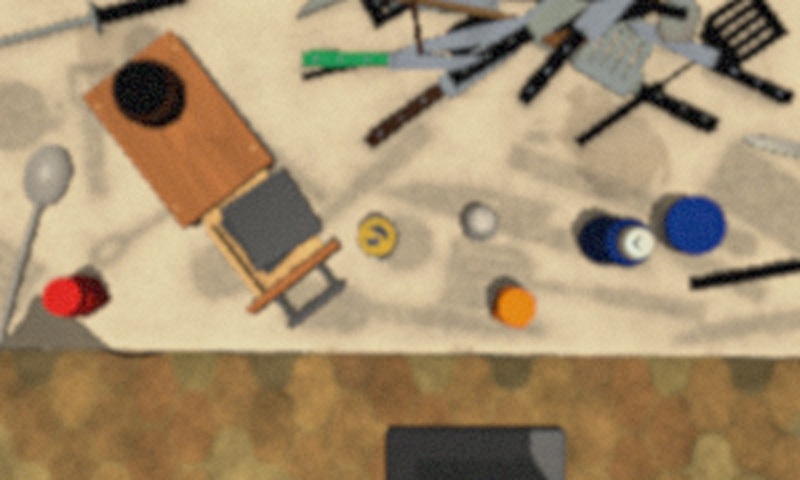

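View pics/s1.png

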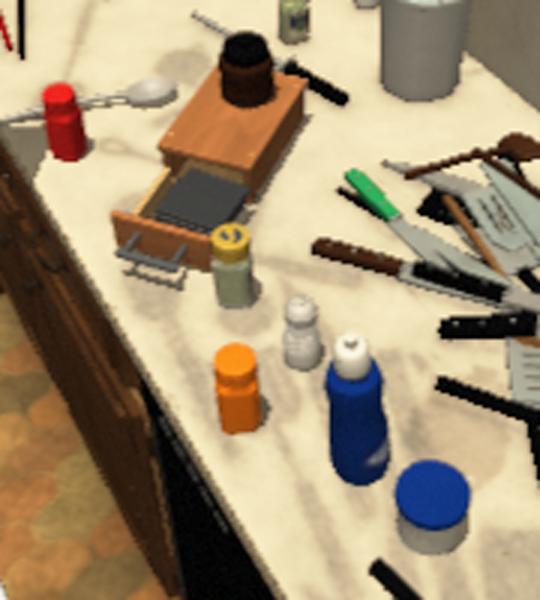

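The top view shows the box's roof corners at crop (85,97), (170,32), (272,160) and (190,222), with the tray toward the lower right. There are three jar candidates: yellow lid at (377,236), orange at (515,305) and red at (75,296). The yellow-lidded clear one beside the tray is the spice jar; it is also plain in the scene crop at (232,265).

```bash
cat > fit.py <<'E'
from h import *
from scipy.optimize import least_squares
def fr(p): 
    c,s=np.cos(p[2]),np.sin(p[2]); return np.array([[c,-s],[s,c]])
def w(p,x,y,z): return np.r_[np.array(p[:2])+fr(p)@[x,y],z]
E
python3 - <<'E'
from fit import *
_,K,T=cam('top'); _,K2,T2=cam('scene')
s=lambda u,v:(u/2.667+100-.3,v/2.667+110-.3)
q=lambda u,v:(u/3+150-.3,v/3+105-.3)
P=[(187,66,.068,s(85,97)),(187,-60,.068,s(170,32)),(0,-60,.068,s(272,160)),(0,66,.068,s(190,222))]
P2=[(0,66,.068,q(162,148)),(0,-60,.068,q(250,177)),(187,-60,.068,q(306,82))]
def res(p,b=1): return np.concatenate([proj(K,T,w(p,x/1e3,y/1e3,z))-c for x,y,z,c in P]+[b*(proj(K2,T2,w(p,x/1e3,y/1e3,z))-c) for x,y,z,c in P2])
for b in (0,1):
    r=least_squares(res,[.5,.2,.7],args=(b,)); print(r.x.round(4),r.fun.round(1).tolist())
p=r.x
fm=lambda X:(fr(p).T@(X[:2]-p[:2])*1e3).round(1)
print('panel outer top', [fm(ray(K,T,*s(*c),.056)) for c in [(250,310),(340,245)]], 'inner',[fm(ray(K,T,*s(*c),.056)) for c in [(248,304),(334,238)]])
print('bar',[fm(ray(K,T,*s(*c),.036)) for c in [(290,322),(345,283)]])
print('coaster4 corners',[fm(ray(K,T,*s(*c),.047)) for c in [(283,170),(322,222),(264,270),(220,222)]])
for c,z in [((377,233),.096),]: X=ray(K,T,*s(*c),z); print('jar',X.round(3),fm(X))
X=ray(K2,T2,*q(231,237),.096); print('jar2',X.round(3),fm(X))
X=ray(K2,T2,*q(235,298),.0); print('jar2base front',X.round(3))
for n,c,z in [('salt',(480,219),.09),('orange',(515,305),.09),('soap',(637,242),.203),('red',(60,295),.09)]: print(n,ray(K,T,*s(*c),z).round(3))
for t in (0,.165): print('handle',t,w(p,-t-.045,0,.036).round(3), np.hypot(*w(p,-t-.045,0,0)[:2]))
print('rear push',w(p,-.06,0,0).round(3),'side push',w(p,-.123,-.07,0).round(3))
print('edge',[ray(K,T,*s(u,351),0).round(3) for u in (250,500)])
E
```

```text
[0.5491 0.3257 0.6956] [-0.7, 0.5, 0.8, -1.3, 1.3, -1.5, -1.4, 2.1, -0.0, -0.0, 0.0, -0.0, 0.0, -0.0]
[0.5473 0.3249 0.6907] [-0.2, 0.9, 1.3, -0.8, 1.6, -0.8, -1.2, 2.7, -1.2, -0.8, 1.5, -2.9, 0.8, -0.8]
panel outer top [array([-112.8,   68.2]), array([-119.1,  -54.3])] inner [array([-106.2,   65.9]), array([-108.8,  -53.9])]
bar [array([-149.9,   44.4]), array([-154.6,  -31.2])]
coaster4 corners [array([-11.3, -56.8]), array([-85.3, -54.4]), array([-86.7,  29.8]), array([-13.,  35.])]
jar [0.501 0.164 0.096] [-137.6  -94.5]
jar2 [0.496 0.164 0.096] [-142.5  -91.6]
jar2base front [0.495 0.163 0.   ]
salt [0.518 0.053 0.09 ]
orange [0.426 0.015 0.09 ]
soap [ 0.489 -0.09   0.203]
red [0.431 0.504 0.09 ]
handle 0 [0.513 0.296 0.036] 0.592008785775552
handle 0.165 [0.385 0.191 0.036] 0.430168336491715
rear push [0.501 0.287 0.   ] side push [0.497 0.193 0.   ]
edge [array([0.368, 0.314, 0.   ]), array([0.371, 0.024, 0.   ])]
```

```bash
cat > edge.py <<'E'
from fit import *
from scipy.optimize import differential_evolution
from scipy.ndimage import map_coordinates
def lines(t):
    L=[]
    rect=lambda x0,x1,y0,y1,z:[((x0,y0,z),(x1,y0,z)),((x1,y0,z),(x1,y1,z)),((x1,y1,z),(x0,y1,z)),((x0,y1,z),(x0,y0,z))]
    L+=rect(0,187,-60,66,68)
    L+=rect(-t-10,-t,-60,66,56)
    L+=[((-t-41,-35,36),(-t-41,35,36)),((-t-49,-35,36),(-t-49,35,36))]
    return L
def pts(p,L,n=40):
    a=np.linspace(0.03,.97,n)[:,None]; R=fr(p)
    out=[]
    for A,B in L:
        X=np.array(A)*(1-a)+np.array(B)*a; X=X/1e3
        out.append(np.c_[X[:,:2]@R.T+np.array(p[:2]),X[:,2]])
    return out
def pj(K,T,X):
    q=(X-T[:3,3])@T[:3,:3]@K.T; return q[:,:2]/q[:,2:]
def score(p,views):
    L=lines(p[3]); s=0
    for gx,gy,K,T in views:
        for X in pts(p,L):
            u=pj(K,T,X); d=u[-1]-u[0]; d/=np.hypot(*d)+1e-9
            g=map_coordinates(gx,[u[:,1],u[:,0]],order=1)*-d[1]+map_coordinates(gy,[u[:,1],u[:,0]],order=1)*d[0]
            s+=abs(g.mean(0))*np.hypot(*(X[-1]-X[0])[:2])
    return -s
def view(n):
    i,K,T=cam(n); g=cv2.GaussianBlur(cv2.cvtColor(i,cv2.COLOR_RGB2GRAY).astype(float),(0,0),.8)
    return i,(cv2.Sobel(g,6,1,0),cv2.Sobel(g,6,0,1),K,T)
def fitv(vs,b): return differential_evolution(score,b,args=(vs,),seed=1,maxiter=80,popsize=12)
def overlay(i,v,p,L,box,k,extra=[]):
    x0,y0,x1,y1=box; o=cv2.resize(i[y0:y1,x0:x1],None,fx=k,fy=k,interpolation=cv2.INTER_CUBIC)
    for X in pts(p,L):
        u=(pj(v[2],v[3],X)-[x0-.5,y0-.5])*k
        cv2.line(o,tuple(int(a) for a in u[0]),tuple(int(a) for a in u[-1]),(0,255,0),1)
    return o
E
python3 - <<'E'
from edge import *
B=[(.52,.57),(.30,.345),(.58,.76),(80,125)]
it,vt=view('top'); is_,vs=view('scene')
for V in ([vt],[vs],[vt,vs]):
    r=fitv(V,B); print(r.x.round(4),round(r.fun))
    p=r.x if V==[vt] else (p)
    if V==[vs]: ps=r.x
a=overlay(it,vt,p,lines(p[3]),(125,115,255,240),4.5); b=overlay(is_,vs,ps,lines(ps[3]),(180,110,260,215),4.5)
H=max(a.shape[0],b.shape[0]); o=np.zeros((H,a.shape[1]+b.shape[1],3),np.uint8); o[:a.shape[0],:a.shape[1]]=a; o[:b.shape[0],a.shape[1]:]=b
print(o.shape); save('ov1',cv2.resize(o,None,fx=min(1,800/o.shape[1]),fy=min(1,800/o.shape[1])))
E
```

```text
[ 0.5468  0.3242  0.685  93.8763] -124Traceback (most recent call last):
  File "<stdin>", line 7, in <module>
ValueError: The truth value of an array with more than one element is ambiguous. Use a.any() or a.all()
```

```bash
python3 - <<'E'
from edge import *
B=[(.52,.57),(.30,.345),(.58,.76),(80,125)]
it,vt=view('top'); is_,vs=view('scene')
p=fitv([vt],B).x; ps=fitv([vs],B).x; pb=fitv([vt,vs],B).x
print(p.round(4),ps.round(4),pb.round(4))
a=overlay(it,vt,p,lines(p[3]),(125,115,240,240),4.2); b=overlay(is_,vs,ps,lines(ps[3]),(180,110,255,235),4.2)
save('ov1',np.hstack([a,b])); print(a.shape,b.shape)
E
```

```text
[ 0.5469  0.3242  0.6849 94.0038] [  0.5453   0.3287   0.6766 112.1324] [  0.5461   0.3266   0.679  112.3586]
(525, 483, 3) (525, 315, 3)
```

View pics/ov1.png

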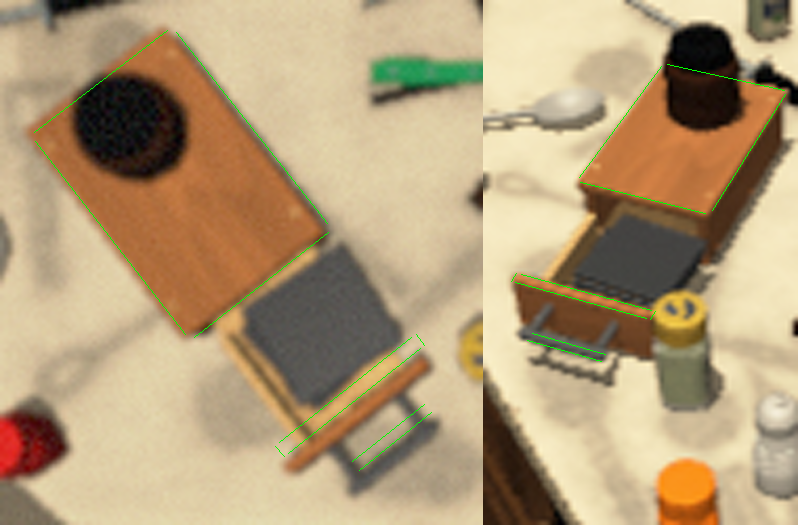

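The scene fit sits right on the box and panel edges; the top-only fit put the tray line on the wrong edge, so I take the joint fit. That gives the caddy at (0.546, 0.327), yaw 0.679, and the tray out about 112 mm. The yellow-lidded jar beside the tray, at (681,345) in the right half, is confirmed as the target at about (0.499, 0.165). I'm moving it first.

Emit:
servo_tool:
  deltas:
    - {"dx": 24,"dy": -35,"rz": -0.06,"fingers": -1}
    - {"dx": 24,"dy": -35,"rz": -0.06}
    - {"dx": 24,"dy": -35,"rz": -0.06}
    - {"dx": 24,"dy": -35,"rz": -0.06}
    - {"dx": 24,"dy": -35,"rz": -0.06}
    - {"dx": 24,"dy": -35,"rz": -0.06}
    - {"dx": 24,"dy": -35,"rz": -0.066}
    - {"dx": 24,"dy": -35}
  newtons: 30

```text
invalid input at $.deltas[0]: expected keys dx, dy, dz, rx, ry, rz, fingers
```

Emit:
servo_tool:
  deltas:
    - {"dx": 24,"dy": -35}
    - {"dx": 25,"dy": -33}
    - {"dz": -30}
    - {"dz": -30}
    - {"dz": -30}
    - {}

```text
invalid input at $.deltas[0]: expected keys dx, dy, dz, rx, ry, rz, fingers
```

All seven keys are needed in each row.

Emit:
servo_tool:
  deltas:
    - {"dx": 24,"dy": -35,"dz": 0,"rx": 0,"ry": 0,"rz": -0.06,"fingers": -1}
    - {"dx": 24,"dy": -35,"dz": 0,"rx": 0,"ry": 0,"rz": -0.06,"fingers": -1}
    - {"dx": 24,"dy": -35,"dz": 0,"rx": 0,"ry": 0,"rz": -0.06,"fingers": -1}
    - {"dx": 24,"dy": -35,"dz": 0,"rx": 0,"ry": 0,"rz": -0.06,"fingers": -1}
    - {"dx": 24,"dy": -35,"dz": 0,"rx": 0,"ry": 0,"rz": -0.06,"fingers": -1}
    - {"dx": 24,"dy": -35,"dz": 0,"rx": 0,"ry": 0,"rz": -0.06,"fingers": -1}
    - {"dx": 24,"dy": -35,"dz": 0,"rx": 0,"ry": 0,"rz": -0.066,"fingers": -1}
    - {"dx": 24,"dy": -35,"dz": 0,"rx": 0,"ry": 0,"rz": 0,"fingers": -1}
  newtons: 30

```text
clock: 2.1
tcp_pos: [0.451, 0.2323, 0.3042]
orientation: [0.0, 0.432, 0.902, 0.0]
wrist_force: [-0.6, 0.1, 0.6]
finger_gap: 0.0853
```

Emit:
servo_tool:
  deltas:
    - {"dx": 24,"dy": -35,"dz": 0,"rx": 0,"ry": 0,"rz": 0,"fingers": -1}
    - {"dx": 25,"dy": -33,"dz": 0,"rx": 0,"ry": 0,"rz": 0,"fingers": -1}
    - {"dx": 0,"dy": 0,"dz": -30,"rx": 0,"ry": 0,"rz": 0,"fingers": -1}
    - {"dx": 0,"dy": 0,"dz": -30,"rx": 0,"ry": 0,"rz": 0,"fingers": -1}
    - {"dx": 0,"dy": 0,"dz": -20,"rx": 0,"ry": 0,"rz": 0,"fingers": -1}
    - {"dx": 0,"dy": 0,"dz": 0,"rx": 0,"ry": 0,"rz": 0,"fingers": -1}

```text
clock: 2.7
tcp_pos: [0.4975, 0.1652, 0.221]
orientation: [-0.002, 0.432, 0.902, -0.002]
wrist_force: [-0.1, 0.3, -0.3]
finger_gap: 0.0853
```

Emit:
servo_tool:
  deltas:
    - {"dx": 1,"dy": 0,"dz": -30,"rx": 0,"ry": 0,"rz": 0,"fingers": -1}
    - {"dx": 0,"dy": 0,"dz": -30,"rx": 0,"ry": 0,"rz": 0,"fingers": -1}
    - {"dx": 0,"dy": 0,"dz": -30,"rx": 0,"ry": 0,"rz": 0,"fingers": -1}
    - {"dx": 0,"dy": 0,"dz": -22,"rx": 0,"ry": 0,"rz": 0,"fingers": -1}
    - {"dx": 0,"dy": 0,"dz": 0,"rx": 0,"ry": 0,"rz": 0,"fingers": 0}
    - {"dx": 0,"dy": 0,"dz": 0,"rx": 0,"ry": 0,"rz": 0,"fingers": 0.3}
    - {"dx": 0,"dy": 0,"dz": 0,"rx": 0,"ry": 0,"rz": 0,"fingers": 0.3}
    - {"dx": 0,"dy": 0,"dz": 0,"rx": 0,"ry": 0,"rz": 0,"fingers": 0.3}
  newtons: 30

```text
clock: 3.5
tcp_pos: [0.5015, 0.1659, 0.1141]
orientation: [0.001, 0.431, 0.902, 0.001]
wrist_force: [-1.2, -0.8, 6.4]
finger_gap: 0.0438
```

Emit:
servo_tool:
  deltas:
    - {"dx": 0,"dy": 0,"dz": 0,"rx": 0,"ry": 0,"rz": 0,"fingers": 0.6}
    - {"dx": 0,"dy": 0,"dz": 0,"rx": 0,"ry": 0,"rz": 0,"fingers": 0.6}
    - {"dx": 0,"dy": 0,"dz": 0,"rx": 0,"ry": 0,"rz": 0,"fingers": 0.6}
    - {"dx": 0,"dy": 0,"dz": 15,"rx": 0,"ry": 0,"rz": 0,"fingers": 0.6}
    - {"dx": 0,"dy": 0,"dz": 15,"rx": 0,"ry": 0,"rz": 0,"fingers": 0.6}
    - {"dx": 0,"dy": 0,"dz": 0,"rx": 0,"ry": 0,"rz": 0,"fingers": 0.6}

```text
clock: 4.1
tcp_pos: [0.5021, 0.1662, 0.1446]
orientation: [0.002, 0.431, 0.902, 0.002]
wrist_force: [0.4, 0.2, -1.2]
finger_gap: 0.0445
```

Emit:
servo_tool:
  deltas:
    - {"dx": -10,"dy": -13,"dz": 0,"rx": 0,"ry": 0,"rz": 0,"fingers": 0.6}
    - {"dx": -16,"dy": -20,"dz": 0,"rx": 0,"ry": 0,"rz": 0,"fingers": 0.6}
    - {"dx": -16,"dy": -20,"dz": 0,"rx": 0,"ry": 0,"rz": 0,"fingers": 0.6}
    - {"dx": -10,"dy": -13,"dz": 0,"rx": 0,"ry": 0,"rz": 0,"fingers": 0.6}
    - {"dx": 0,"dy": 0,"dz": -10,"rx": 0,"ry": 0,"rz": 0,"fingers": 0.6}
    - {"dx": 0,"dy": 0,"dz": -10,"rx": 0,"ry": 0,"rz": 0,"fingers": 0.6}
    - {"dx": 0,"dy": 0,"dz": -6,"rx": 0,"ry": 0,"rz": 0,"fingers": 0.6}
    - {"dx": 0,"dy": 0,"dz": -3,"rx": 0,"ry": 0,"rz": 0,"fingers": 0.6}

```text
clock: 4.9
tcp_pos: [0.4483, 0.0998, 0.1134]
orientation: [-0.0, 0.431, 0.902, -0.001]
wrist_force: [-12.5, -4.0, 35.9]
finger_gap: 0.0438
```

Emit:
servo_tool:
  deltas:
    - {"dx": 0,"dy": 0,"dz": -1,"rx": 0,"ry": 0,"rz": 0,"fingers": 0.6}
    - {"dx": 0,"dy": 0,"dz": 0,"rx": 0,"ry": 0,"rz": 0,"fingers": 0.6}

```text
clock: 5.1
tcp_pos: [0.4481, 0.0998, 0.1133]
orientation: [0.0, 0.431, 0.902, -0.001]
wrist_force: [-8.6, -3.9, 22.5]
finger_gap: 0.0442
```

Emit:
servo_tool:
  deltas:
    - {"dx": 0,"dy": 0,"dz": 1,"rx": 0,"ry": 0,"rz": 0,"fingers": 0.5}
    - {"dx": 0,"dy": 0,"dz": 0,"rx": 0,"ry": 0,"rz": 0,"fingers": 0}
    - {"dx": 0,"dy": 0,"dz": 0,"rx": 0,"ry": 0,"rz": 0,"fingers": -0.7}
    - {"dx": 0,"dy": 0,"dz": 0,"rx": 0,"ry": 0,"rz": 0,"fingers": -0.7}
    - {"dx": 0,"dy": 0,"dz": 20,"rx": 0,"ry": 0,"rz": 0,"fingers": -0.7}
    - {"dx": 0,"dy": 0,"dz": 40,"rx": 0,"ry": 0,"rz": 0,"fingers": -0.7}
    - {"dx": 0,"dy": 0,"dz": 40,"rx": 0,"ry": 0,"rz": 0,"fingers": -0.7}
    - {"dx": 0,"dy": 0,"dz": 0,"rx": 0,"ry": 0,"rz": 0,"fingers": 0.3}

```text
clock: 5.9
tcp_pos: [0.4517, 0.1002, 0.2177]
orientation: [0.004, 0.431, 0.902, 0.002]
wrist_force: [0.5, -0.2, 0.1]
finger_gap: 0.0596
```

```bash
python3 - <<'E'
from edge import *
is_,vs=view('scene'); it,vt=view('top')
B=[(.52,.57),(.30,.345),(.6,.76),(108,117)]
for V in ([vt],[vs],[vt,vs]): print(fitv(V,B).x.round(4))
save('sc2',cv2.resize(is_[110:270,170:310],None,fx=3,fy=3)); 
print([(round(d['confidence'],2),d['extent']) for d in cut_out('spice_jar','top')])
p=[.546,.3266,.679]
for t in (112,165): 
  for X in (-t-45,): print('handle',t,w(p,X/1e3,0,0).round(4))
E
```

```text
[  0.5459   0.3251   0.6723 111.7677]
[  0.5461   0.3291   0.6903 116.994 ]
[  0.5462   0.3267   0.6789 113.7296]
[(0.81, [120.2, 211.5, 139.2, 229.3]), (0.48, [314.9, 190.6, 346.3, 210.9])]
handle 112 [0.4238 0.228  0.    ]
handle 165 [0.3826 0.1947 0.    ]
```

View pics/sc2.png

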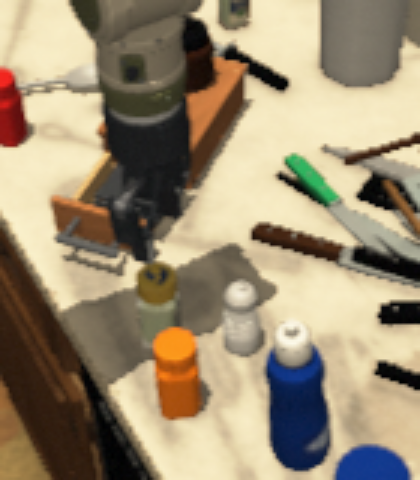

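The jar stands upright at crop (157,300), and the tray's handle is clear. Next is the handle at about (0.423, 0.227).

Emit:
servo_tool:
  deltas:
    - {"dx": -8,"dy": 32,"dz": 0,"rx": 0,"ry": 0,"rz": 0,"fingers": 0.3}
    - {"dx": -8,"dy": 32,"dz": 0,"rx": 0,"ry": 0,"rz": 0,"fingers": 0.3}
    - {"dx": -8,"dy": 32,"dz": 0,"rx": 0,"ry": 0,"rz": 0,"fingers": 0.3}
    - {"dx": -6,"dy": 30,"dz": 0,"rx": 0,"ry": 0,"rz": 0,"fingers": 0.3}
    - {"dx": 0,"dy": 0,"dz": -30,"rx": 0,"ry": 0,"rz": 0,"fingers": 0.3}
    - {"dx": 0,"dy": 0,"dz": -30,"rx": 0,"ry": 0,"rz": 0,"fingers": 0.3}
    - {"dx": 0,"dy": 0,"dz": -10,"rx": 0,"ry": 0,"rz": 0,"fingers": 0.3}
    - {"dx": 0,"dy": 0,"dz": 0,"rx": 0,"ry": 0,"rz": 0,"fingers": 0.3}

```text
clock: 6.85
tcp_pos: [0.4162, 0.2251, 0.1403]
orientation: [-0.002, 0.431, 0.902, -0.002]
wrist_force: [0.0, 0.4, 1.3]
finger_gap: 0.0295
```

```bash
python3 - <<'E'
from edge import *
is_,vs=view('scene')
p=[.5461,.327,.679,112]
o=overlay(is_,vs,p,lines(112),(175,125,255,225),6); save('g1',o); print(env.get_state()['finger_gap'])
E
```

```text
0.029949131291766434
```

View pics/g1.png

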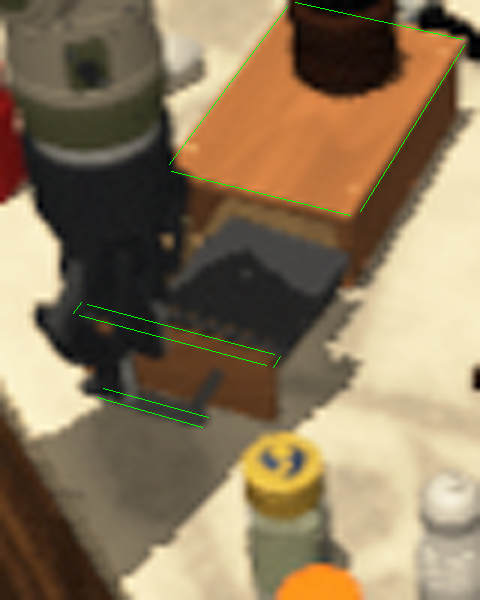

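The overlay matches the panel and bar, with the fingers just above the bar. I shift 6 mm and go down.

Emit:
servo_tool:
  deltas:
    - {"dx": 6,"dy": 2,"dz": 0,"rx": 0,"ry": 0,"rz": 0,"fingers": 0.3}
    - {"dx": 0,"dy": 0,"dz": -15,"rx": 0,"ry": 0,"rz": 0,"fingers": 0.3}
    - {"dx": 0,"dy": 0,"dz": -15,"rx": 0,"ry": 0,"rz": 0,"fingers": 0.3}
    - {"dx": 0,"dy": 0,"dz": -15,"rx": 0,"ry": 0,"rz": 0,"fingers": 0.3}
    - {"dx": 0,"dy": 0,"dz": -5,"rx": 0,"ry": 0,"rz": 0,"fingers": 0.3}
    - {"dx": 0,"dy": 0,"dz": 0,"rx": 0,"ry": 0,"rz": 0,"fingers": 0.3}

```text
clock: 7.5
tcp_pos: [0.4249, 0.2277, 0.0933]
orientation: [0.0, 0.431, 0.902, 0.0]
wrist_force: [-0.0, -0.5, 0.5]
finger_gap: 0.0297
```

Emit:
servo_tool:
  deltas:
    - {"dx": 0,"dy": 0,"dz": -2,"rx": 0,"ry": 0,"rz": 0,"fingers": 0.8}
    - {"dx": 0,"dy": 0,"dz": 0,"rx": 0,"ry": 0,"rz": 0,"fingers": 1}
    - {"dx": 0,"dy": 0,"dz": 0,"rx": 0,"ry": 0,"rz": 0,"fingers": 1}
    - {"dx": 0,"dy": 0,"dz": 0,"rx": 0,"ry": 0,"rz": 0,"fingers": 1}
  newtons: 40

```text
clock: 7.9
tcp_pos: [0.4253, 0.2281, 0.0918]
orientation: [0.001, 0.431, 0.902, 0.001]
wrist_force: [1.7, 0.2, 3.5]
finger_gap: 0.0097
```

Emit:
servo_tool:
  deltas:
    - {"dx": -3.1,"dy": -2.5,"dz": 0,"rx": 0,"ry": 0,"rz": 0,"fingers": 1}
    - {"dx": -5,"dy": -4,"dz": 0,"rx": 0,"ry": 0,"rz": 0,"fingers": 1}
    - {"dx": -5,"dy": -4,"dz": 0,"rx": 0,"ry": 0,"rz": 0,"fingers": 1}
    - {"dx": -5,"dy": -4,"dz": 0,"rx": 0,"ry": 0,"rz": 0,"fingers": 1}
    - {"dx": -5,"dy": -4,"dz": 0,"rx": 0,"ry": 0,"rz": 0,"fingers": 1}
    - {"dx": -5,"dy": -4,"dz": 0,"rx": 0,"ry": 0,"rz": 0,"fingers": 1}
    - {"dx": -5,"dy": -4,"dz": 0,"rx": 0,"ry": 0,"rz": 0,"fingers": 1}
    - {"dx": -3.1,"dy": -2.5,"dz": 0,"rx": 0,"ry": 0,"rz": 0,"fingers": 1}

```text
clock: 8.7
tcp_pos: [0.3885, 0.1986, 0.0918]
orientation: [0.001, 0.431, 0.902, 0.001]
wrist_force: [2.6, 0.7, 6.3]
finger_gap: 0.0098
```

Emit:
servo_tool:
  deltas:
    - {"dx": -3.1,"dy": -2.5,"dz": 0,"rx": 0,"ry": 0,"rz": 0,"fingers": 1}
    - {"dx": -1.6,"dy": -1.3,"dz": 0,"rx": 0,"ry": 0,"rz": 0,"fingers": 1}
    - {"dx": 0,"dy": 0,"dz": 0,"rx": 0,"ry": 0,"rz": 0,"fingers": 1}

```text
clock: 9.0
tcp_pos: [0.3857, 0.1962, 0.0919]
orientation: [0.002, 0.431, 0.902, 0.003]
wrist_force: [7.2, 7.0, -2.9]
finger_gap: 0.0096
```

Emit:
servo_tool:
  deltas:
    - {"dx": -2.3,"dy": -1.9,"dz": 0,"rx": 0,"ry": 0,"rz": 0,"fingers": 1}
    - {"dx": 0,"dy": 0,"dz": 0,"rx": 0,"ry": 0,"rz": 0,"fingers": 1}
    - {"dx": 0,"dy": 0,"dz": 0,"rx": 0,"ry": 0,"rz": 0,"fingers": 1}

```text
clock: 9.3
tcp_pos: [0.3855, 0.1959, 0.0919]
orientation: [0.002, 0.431, 0.902, 0.006]
wrist_force: [13.1, 14.3, -10.8]
finger_gap: 0.0099
```

The tray is at its stop: the tool stays put while the force rises. Now release, lift and look at the stack.

Emit:
servo_tool:
  deltas:
    - {"dx": 2.5,"dy": 2,"dz": 0,"rx": 0,"ry": 0,"rz": 0,"fingers": 0.6}
    - {"dx": 0,"dy": 0,"dz": 0,"rx": 0,"ry": 0,"rz": 0,"fingers": 0.3}
    - {"dx": 0,"dy": 0,"dz": 0,"rx": 0,"ry": 0,"rz": 0,"fingers": 0.3}
    - {"dx": 0,"dy": 0,"dz": 20,"rx": 0,"ry": 0,"rz": 0,"fingers": 0.3}
    - {"dx": 0,"dy": 0,"dz": 40,"rx": 0,"ry": 0,"rz": 0,"fingers": 0.3}
    - {"dx": 0,"dy": 0,"dz": 40,"rx": 0,"ry": 0,"rz": 0,"fingers": 0.3}
    - {"dx": 0,"dy": 0,"dz": 40,"rx": 0,"ry": 0,"rz": 0.15,"fingers": 0.1}
    - {"dx": 0,"dy": 0,"dz": 0,"rx": 0,"ry": 0,"rz": 0.15,"fingers": 0.1}

```text
clock: 10.1
tcp_pos: [0.3852, 0.1954, 0.2356]
orientation: [0.003, 0.289, 0.957, 0.002]
wrist_force: [0.9, 0.5, -0.6]
finger_gap: 0.0385
```

```bash
python3 - <<'E'
from edge import *
it,vt=view('top'); is_,vs=view('scene')
p=[.5478,.3277,.680,165]
L=[((-165,-42,47),(-81,-42,47)),((-81,-42,47),(-81,42,47)),((-81,42,47),(-165,42,47)),((-165,42,47),(-165,-42,47)),((0,-60,68),(0,66,68)),((-165,-60,56),(-165,66,56))]
a=overlay(it,vt,p,L,(165,150,245,250),5); b=overlay(is_,vs,p,L,(165,135,245,235),5)
save('c1',np.hstack([a,b]))
E
```

```text
(no output)
```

View pics/c1.png

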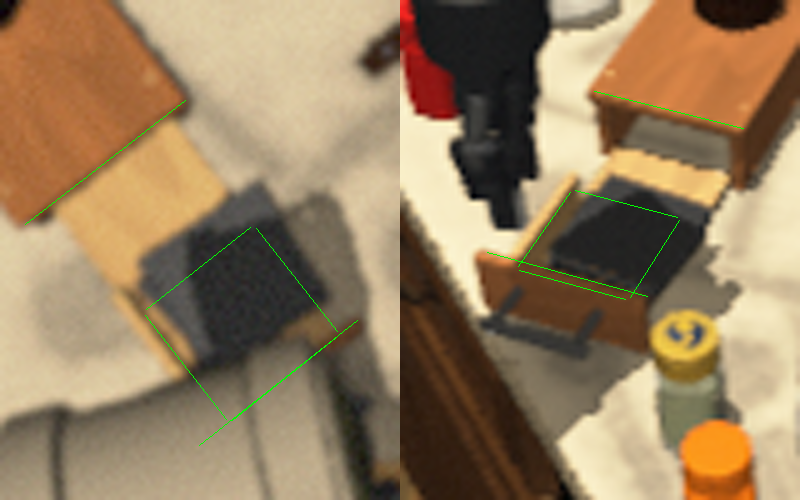

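The stack sits about 15 mm back and 12 mm to the right of its target square. The fingers will go in behind it, jaws along the tray's y.

Emit:
servo_tool:
  deltas:
    - {"dx": 20,"dy": 15,"dz": 0,"rx": 0,"ry": 0,"rz": 0.15,"fingers": 0.1}
    - {"dx": 20,"dy": 15,"dz": 0,"rx": 0,"ry": 0,"rz": 0.15,"fingers": 0.1}
    - {"dx": 20,"dy": 15,"dz": 0,"rx": 0,"ry": 0,"rz": 0.15,"fingers": 0.1}
    - {"dx": 20,"dy": 15,"dz": 0,"rx": 0,"ry": 0,"rz": 0.15,"fingers": 0.1}
    - {"dx": 20,"dy": 15,"dz": 0,"rx": 0,"ry": 0,"rz": 0.15,"fingers": 0.1}
    - {"dx": 20,"dy": 15,"dz": 0,"rx": 0,"ry": 0,"rz": 0.15,"fingers": 0.1}
    - {"dx": 18,"dy": 16,"dz": 0,"rx": 0,"ry": 0,"rz": 0.15,"fingers": 0.1}
    - {"dx": 0,"dy": 0,"dz": 0,"rx": 0,"ry": 0,"rz": 0.15,"fingers": 0.1}

```text
clock: 11.0
tcp_pos: [0.5225, 0.3019, 0.2284]
orientation: [-0.001, -0.301, 0.954, -0.0]
wrist_force: [-0.4, 0.0, 0.1]
finger_gap: 0.0385
```

Emit:
servo_tool:
  deltas:
    - {"dx": 0,"dy": 0,"dz": -20,"rx": 0,"ry": 0,"rz": 0.07,"fingers": 0.1}
    - {"dx": 0,"dy": 0,"dz": -20,"rx": 0,"ry": 0,"rz": 0,"fingers": 0.1}
    - {"dx": 0,"dy": 0,"dz": 0,"rx": 0,"ry": 0,"rz": 0,"fingers": 0.1}

```text
clock: 11.3
tcp_pos: [0.5187, 0.2997, 0.1862]
orientation: [-0.005, -0.331, 0.944, -0.0]
wrist_force: [-0.6, 0.3, -0.2]
finger_gap: 0.0384
```

```bash
cat > st.py <<'E'
from fit import *
s=env.get_state(); q=s['orientation']; p=[.5478,.3277,.680]
from scipy.spatial.transform import Rotation as R
M=R.from_quat([*q[1:],q[0]]).as_matrix()
f=fr(p).T@s['wrist_force'][:2]
print('caddy xy mm',(fr(p).T@(s['tcp_pos'][:2]-p[:2])*1e3).round(1),'z',s['tcp_pos'][2].round(4),'yaw err vs tray',(np.arctan2(M[1,1],M[0,1])-.68).round(3),'F caddy',f.round(1),s['wrist_force'][2].round(1),'gap',s['finger_gap'].round(4),'t',s['clock'],'toolz',M[:,2].round(3))
E
python3 st.py
```

```text
Traceback (most recent call last):
  File "st.py", line 6, in <module>
    print('caddy xy mm',(fr(p).T@(s['tcp_pos'][:2]-p[:2])*1e3).round(1),'z',s['tcp_pos'][2].round(4),'yaw err vs tray',(np.arctan2(M[1,1],M[0,1])-.68).round(3),'F caddy',f.round(1),s['wrist_force'][2].round(1),'gap',s['finger_gap'].round(4),'t',s['clock'],'toolz',M[:,2].round(3))
                                                                                                                                                                                                                        ^^^^^^^^^^^^^^^^^^^^^
AttributeError: 'float' object has no attribute 'round'
```

Emit:
servo_tool:
  deltas:
    - {"dx": 3,"dy": 2,"dz": -25,"rx": 0,"ry": 0,"rz": 0.006,"fingers": 0.1}
    - {"dx": 0,"dy": 0,"dz": -25,"rx": 0,"ry": 0,"rz": 0,"fingers": 0.1}
    - {"dx": 0,"dy": 0,"dz": -20,"rx": 0,"ry": 0,"rz": 0,"fingers": 0.1}
    - {"dx": 0,"dy": 0,"dz": -15,"rx": 0,"ry": 0,"rz": 0,"fingers": 0.1}
    - {"dx": 0,"dy": 0,"dz": -10,"rx": 0,"ry": 0,"rz": 0,"fingers": 0.1}
    - {"dx": 0,"dy": 0,"dz": 0,"rx": 0,"ry": 0,"rz": 0,"fingers": 0.1}
    - {"dx": 0,"dy": 0,"dz": 0,"rx": 0,"ry": 0,"rz": 0,"fingers": 0.1}

```text
clock: 12.0
tcp_pos: [0.5246, 0.303, 0.0963]
orientation: [-0.0, -0.335, 0.942, 0.0]
wrist_force: [0.7, -0.3, 0.2]
finger_gap: 0.0385
```

```bash
sed -i "s/s\['finger_gap'\].round(4)/s['finger_gap']/" st.py; python3 st.py
```

```text
caddy xy mm [-33.5  -4.6] z 0.0963 yaw err vs tray 1.574 F caddy [ 0.4 -0.7] 0.2 gap 0.038513406632236444 t 12.0 toolz [-0.  0. -1.]
```

Emit:
servo_tool:
  deltas:
    - {"dx": 0,"dy": 0,"dz": -6,"rx": 0,"ry": 0,"rz": 0,"fingers": 0.1}
    - {"dx": 0,"dy": 0,"dz": -4,"rx": 0,"ry": 0,"rz": 0,"fingers": 0.1}
    - {"dx": 0,"dy": 0,"dz": -1,"rx": 0,"ry": 0,"rz": 0,"fingers": 0.1}
    - {"dx": 0,"dy": 0,"dz": 0,"rx": 0,"ry": 0,"rz": 0,"fingers": 0.1}

```text
clock: 12.4
tcp_pos: [0.5244, 0.303, 0.0848]
orientation: [-0.0, -0.335, 0.942, 0.0]
wrist_force: [-0.9, -0.0, 0.4]
finger_gap: 0.0385
```

Emit:
servo_tool:
  deltas:
    - {"dx": -3.1,"dy": -2.5,"dz": 0,"rx": 0,"ry": 0,"rz": 0,"fingers": 0.1}
    - {"dx": -3.1,"dy": -2.5,"dz": 0,"rx": 0,"ry": 0,"rz": 0,"fingers": 0.1}
    - {"dx": -3.1,"dy": -2.5,"dz": 0,"rx": 0,"ry": 0,"rz": 0,"fingers": 0.1}
    - {"dx": -3.1,"dy": -2.5,"dz": 0,"rx": 0,"ry": 0,"rz": 0,"fingers": 0.1}
    - {"dx": -3.1,"dy": -2.5,"dz": 0,"rx": 0,"ry": 0,"rz": 0,"fingers": 0.1}
    - {"dx": -3.1,"dy": -2.5,"dz": 0,"rx": 0,"ry": 0,"rz": 0,"fingers": 0.1}
    - {"dx": -3.1,"dy": -2.5,"dz": 0,"rx": 0,"ry": 0,"rz": 0,"fingers": 0.1}

```text
clock: 13.1
tcp_pos: [0.5049, 0.286, 0.0858]
orientation: [0.003, -0.336, 0.942, -0.0]
wrist_force: [9.3, 3.1, -2.3]
finger_gap: 0.0383
```

```bash
python3 st.py
```

```text
caddy xy mm [-59.6  -5.4] z 0.0858 yaw err vs tray 1.575 F caddy [ 9.1 -3.5] -2.3 gap 0.038299296259316724 t 13.1 toolz [ 0.005  0.002 -1.   ]
```

Emit:
servo_tool:
  deltas:
    - {"dx": -1.6,"dy": -1.2,"dz": 0,"rx": 0,"ry": 0,"rz": 0,"fingers": 0.1}
    - {"dx": -1.6,"dy": -1.2,"dz": 0,"rx": 0,"ry": 0,"rz": 0,"fingers": 0.1}
    - {"dx": -1.6,"dy": -1.2,"dz": 0,"rx": 0,"ry": 0,"rz": 0,"fingers": 0.1}

```text
clock: 13.4
tcp_pos: [0.5037, 0.2833, 0.0872]
orientation: [0.006, -0.335, 0.942, -0.0]
wrist_force: [14.2, 3.8, -1.5]
finger_gap: 0.0385
```

```bash
python3 st.py
```

```text
caddy xy mm [-62.2  -6.9] z 0.0872 yaw err vs tray 1.575 F caddy [13.4 -5.9] -1.5 gap 0.038512317630675065 t 13.4 toolz [ 0.012  0.003 -1.   ]
```

```bash
python3 - <<'E'
from edge import *
it,vt=view('top'); is_,vs=view('scene')
p=[.5478,.3277,.680,165]
L=[((-165,-42,47),(-81,-42,47)),((-81,-42,47),(-81,42,47)),((-81,42,47),(-165,42,47)),((-165,42,47),(-165,-42,47)),((-165,-60,56),(-165,66,56))]
a=overlay(it,vt,p,L,(180,170,245,245),6); b=overlay(is_,vs,p,L,(170,145,235,220),6)
save('c2',np.hstack([a,b]))
E
```

```text
(no output)
```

View pics/c2.png

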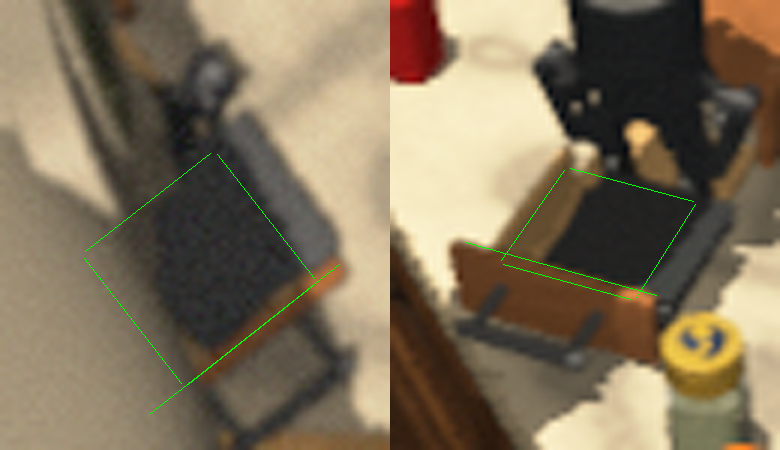

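```bash
python3 - <<'E'
from edge import *
vs=[view('top')[1],view('scene')[1]]
# right half of panel top edges + right vertical edge + bar right half
def sc(p,t,v):
    L=[((-t-10,-58,56),(-t-10,-15,56)),((-t,-58,56),(-t,-15,56)),((-t-10,-60,56),(-t-10,-60,5))]
    s=0;o=[]
    for X in pts(p,L):
        u=pj(v[2],v[3],X); d=u[-1]-u[0]; d/=np.hypot(*d)
        g=map_coordinates(v[0],[u[:,1],u[:,0]],order=1)*-d[1]+map_coordinates(v[1],[u[:,1],u[:,0]],order=1)*d[0]
        o.append(round(float(abs(g.mean()))))
    return o
P=[[.5459,.3251,.6723],[.5461,.3291,.6850]]
for t in range(148,178,2): print(t,[sc(p,t,v) for p,v in zip(P,vs)])
E
python3 st.py
```

```text
148 [[63, 22, 128], [90, 14, 70]]
150 [[44, 32, 130], [126, 17, 92]]
152 [[24, 47, 125], [153, 23, 111]]
154 [[17, 63, 104], [159, 36, 128]]
156 [[30, 71, 77], [138, 59, 143]]
158 [[57, 63, 43], [93, 90, 153]]
160 [[80, 44, 19], [36, 126, 146]]
162 [[83, 24, 5], [15, 153, 121]]
164 [[67, 17, 2], [47, 159, 93]]
166 [[42, 30, 5], [60, 138, 60]]
168 [[22, 57, 10], [56, 93, 21]]
170 [[11, 80, 13], [45, 36, 13]]
172 [[6, 83, 13], [35, 15, 36]]
174 [[3, 67, 11], [28, 47, 49]]
176 [[2, 42, 12], [25, 60, 52]]
caddy xy mm [-62.3  -6.9] z 0.0873 yaw err vs tray 1.575 F caddy [12.  -6.4] -1.7 gap 0.03882489104841939 t 13.6 toolz [ 0.012  0.003 -1.   ]
```

The stack now looks flush to the panel, with its rear edge on the target line, but it is still about 12 mm to the right. Next I back off and go to the side.

Emit:
servo_tool:
  deltas:
    - {"dx": 3,"dy": 2.5,"dz": 0,"rx": 0,"ry": 0,"rz": 0,"fingers": 0.1}
    - {"dx": 6,"dy": 5,"dz": 0,"rx": 0,"ry": 0,"rz": 0,"fingers": 0.1}
    - {"dx": 0,"dy": 0,"dz": 20,"rx": 0,"ry": 0,"rz": 0,"fingers": 0.1}
    - {"dx": 0,"dy": 0,"dz": 30,"rx": 0,"ry": 0,"rz": 0,"fingers": 0.1}
    - {"dx": 0,"dy": 0,"dz": 30,"rx": 0,"ry": 0,"rz": -0.13,"fingers": 0.1}
    - {"dx": 0,"dy": 0,"dz": 0,"rx": 0,"ry": 0,"rz": -0.15,"fingers": 0.1}
    - {"dx": 0,"dy": -10,"dz": 0,"rx": 0,"ry": 0,"rz": -0.15,"fingers": 0.1}
    - {"dx": 0,"dy": -15,"dz": 0,"rx": 0,"ry": 0,"rz": -0.15,"fingers": 0.1}

```text
clock: 14.4
tcp_pos: [0.5062, 0.2646, 0.1647]
orientation: [-0.001, -0.05, 0.999, -0.0]
wrist_force: [-0.4, -0.3, 0.5]
finger_gap: 0.0389
```

Emit:
servo_tool:
  deltas:
    - {"dx": 0,"dy": -15,"dz": 0,"rx": 0,"ry": 0,"rz": -0.15,"fingers": 0.1}
    - {"dx": 0,"dy": -15,"dz": 0,"rx": 0,"ry": 0,"rz": -0.15,"fingers": 0.1}
    - {"dx": 0,"dy": -15,"dz": 0,"rx": 0,"ry": 0,"rz": -0.15,"fingers": 0.1}
    - {"dx": 0,"dy": -15,"dz": 0,"rx": 0,"ry": 0,"rz": -0.15,"fingers": 0.1}
    - {"dx": 0,"dy": -15,"dz": 0,"rx": 0,"ry": 0,"rz": -0.15,"fingers": 0.1}
    - {"dx": 0,"dy": -10,"dz": 0,"rx": 0,"ry": 0,"rz": -0.15,"fingers": 0.1}
    - {"dx": 0,"dy": 0,"dz": 0,"rx": 0,"ry": 0,"rz": -0.09,"fingers": 0.1}
    - {"dx": 0,"dy": 0,"dz": 0,"rx": 0,"ry": 0,"rz": 0,"fingers": 0.1}

```text
clock: 15.2
tcp_pos: [0.5062, 0.179, 0.1644]
orientation: [-0.001, 0.429, 0.903, -0.001]
wrist_force: [-0.5, -0.4, 1.1]
finger_gap: 0.0383
```

```bash
python3 st.py; python3 -c "
from h import *
print(env.get_state()['tcp_pos'])"
```

```text
caddy xy mm [-125.8  -89.5] z 0.1644 yaw err vs tray 0.004 F caddy [-0.6 -0. ] 1.1 gap 0.03828876060725604 t 15.2 toolz [-0.002 -0.001 -1.   ]
[0.5062483  0.1790219  0.16438787]
```

Emit:
servo_tool:
  deltas:
    - {"dx": 1,"dy": 0,"dz": -20,"rx": 0,"ry": 0,"rz": -0.004,"fingers": 0.1}
    - {"dx": 0,"dy": 0,"dz": -20,"rx": 0,"ry": 0,"rz": 0,"fingers": 0.1}
    - {"dx": 0,"dy": 0,"dz": -20,"rx": 0,"ry": 0,"rz": 0,"fingers": 0.1}
    - {"dx": 0,"dy": 0,"dz": -12,"rx": 0,"ry": 0,"rz": 0,"fingers": 0.1}
    - {"dx": 0,"dy": 0,"dz": -7,"rx": 0,"ry": 0,"rz": 0,"fingers": 0.1}
    - {"dx": 0,"dy": 0,"dz": 0,"rx": 0,"ry": 0,"rz": 0,"fingers": 0.1}
    - {"dx": 0,"dy": 0,"dz": 0,"rx": 0,"ry": 0,"rz": 0,"fingers": 0.1}

```text
clock: 15.9
tcp_pos: [0.5084, 0.1796, 0.0864]
orientation: [0.0, 0.43, 0.903, 0.0]
wrist_force: [0.5, -0.1, 0.9]
finger_gap: 0.0384
```

```bash
python3 st.py
```

```text
caddy xy mm [-123.7  -90.4] z 0.0864 yaw err vs tray 0.002 F caddy [ 0.3 -0.4] 0.9 gap 0.0383657472924505 t 15.9 toolz [ 0.001  0.    -1.   ]
```

Emit:
servo_tool:
  deltas:
    - {"dx": -2.5,"dy": 3.1,"dz": -1,"rx": 0,"ry": 0,"rz": 0,"fingers": 0.1}
    - {"dx": -2.5,"dy": 3.1,"dz": 0,"rx": 0,"ry": 0,"rz": 0,"fingers": 0.1}
    - {"dx": -2.5,"dy": 3.1,"dz": 0,"rx": 0,"ry": 0,"rz": 0,"fingers": 0.1}
    - {"dx": -2.5,"dy": 3.1,"dz": 0,"rx": 0,"ry": 0,"rz": 0,"fingers": 0.1}
    - {"dx": -2.5,"dy": 3.1,"dz": 0,"rx": 0,"ry": 0,"rz": 0,"fingers": 0.1}

```text
clock: 16.4
tcp_pos: [0.4958, 0.1952, 0.0853]
orientation: [0.001, 0.43, 0.903, 0.0]
wrist_force: [1.5, -1.1, 1.3]
finger_gap: 0.0385
```

```bash
python3 st.py
```

```text
caddy xy mm [-123.8  -70.3] z 0.0853 yaw err vs tray 0.001 F caddy [ 0.4 -1.8] 1.3 gap 0.03849306702480344 t 16.4 toolz [ 0.001 -0.    -1.   ]
```

Emit:
servo_tool:
  deltas:
    - {"dx": -1.9,"dy": 2.3,"dz": 0,"rx": 0,"ry": 0,"rz": 0,"fingers": 0.1}
    - {"dx": -1.9,"dy": 2.3,"dz": 0,"rx": 0,"ry": 0,"rz": 0,"fingers": 0.1}

```text
clock: 16.6
tcp_pos: [0.4922, 0.1996, 0.0852]
orientation: [0.001, 0.43, 0.903, 0.0]
wrist_force: [2.3, -3.4, 1.3]
finger_gap: 0.0386
```

```bash
python3 st.py
```

```text
caddy xy mm [-123.8  -64.6] z 0.0852 yaw err vs tray 0.001 F caddy [-0.3 -4.1] 1.3 gap 0.038614976405786205 t 16.6 toolz [ 0.001 -0.001 -1.   ]
```

Emit:
servo_tool:
  deltas:
    - {"dx": -1.9,"dy": 2.3,"dz": 0,"rx": 0,"ry": 0,"rz": 0,"fingers": 0.1}
    - {"dx": -1.9,"dy": 2.3,"dz": 0,"rx": 0,"ry": 0,"rz": 0,"fingers": 0.1}

```text
clock: 16.8
tcp_pos: [0.4889, 0.2042, 0.0853]
orientation: [0.001, 0.431, 0.903, 0.0]
wrist_force: [4.3, -2.7, 2.7]
finger_gap: 0.0382
```

```bash
python3 st.py
```

```text
caddy xy mm [-123.5  -59. ] z 0.0853 yaw err vs tray 0.001 F caddy [ 1.6 -4.8] 2.7 gap 0.038222735853395744 t 16.8 toolz [ 0.002 -0.    -1.   ]
```

Emit:
servo_tool:
  deltas:
    - {"dx": -1.3,"dy": 1.6,"dz": 0,"rx": 0,"ry": 0,"rz": 0,"fingers": 0.1}
    - {"dx": -1.3,"dy": 1.6,"dz": 0,"rx": 0,"ry": 0,"rz": 0,"fingers": 0.1}

```text
clock: 17.0
tcp_pos: [0.4867, 0.207, 0.0855]
orientation: [0.002, 0.431, 0.903, -0.0]
wrist_force: [6.0, -6.7, 0.9]
finger_gap: 0.0386
```

```bash
python3 st.py
```

```text
caddy xy mm [-123.4  -55.4] z 0.0855 yaw err vs tray 0.001 F caddy [ 0.4 -9. ] 0.9 gap 0.038610583996728974 t 17.0 toolz [ 0.003 -0.002 -1.   ]
```

Emit:
servo_tool:
  deltas:
    - {"dx": -1.3,"dy": 1.6,"dz": 0,"rx": 0,"ry": 0,"rz": 0,"fingers": 0.1}
    - {"dx": -1.3,"dy": 1.6,"dz": 0,"rx": 0,"ry": 0,"rz": 0,"fingers": 0.1}
    - {"dx": 0,"dy": 0,"dz": 0,"rx": 0,"ry": 0,"rz": 0,"fingers": 0.1}

```text
clock: 17.3
tcp_pos: [0.4842, 0.2102, 0.0856]
orientation: [0.002, 0.431, 0.903, 0.0]
wrist_force: [5.6, -4.3, 3.6]
finger_gap: 0.0386
```

```bash
python3 st.py
```

```text
caddy xy mm [-123.3  -51.3] z 0.0856 yaw err vs tray 0.001 F caddy [ 1.7 -6.8] 3.6 gap 0.0385928619688875 t 17.3 toolz [ 0.003 -0.001 -1.   ]
```

Emit:
servo_tool:
  deltas:
    - {"dx": -1.3,"dy": 1.6,"dz": 0,"rx": 0,"ry": 0,"rz": 0,"fingers": 0.1}
    - {"dx": -1.3,"dy": 1.6,"dz": 0,"rx": 0,"ry": 0,"rz": 0,"fingers": 0.1}
    - {"dx": 0,"dy": 0,"dz": 0,"rx": 0,"ry": 0,"rz": 0,"fingers": 0.1}

```text
clock: 17.6
tcp_pos: [0.4836, 0.2126, 0.0858]
orientation: [0.004, 0.431, 0.902, -0.0]
wrist_force: [9.8, -9.1, -0.4]
finger_gap: 0.0388
```

```bash
python3 st.py
```

```text
caddy xy mm [-122.4  -49.1] z 0.0858 yaw err vs tray -0.001 F caddy [  1.9 -13.2] -0.4 gap 0.03880511794548836 t 17.6 toolz [ 0.007 -0.003 -1.   ]
```

Contact with the fence: the force rose to 13 N. Back off and look.

Emit:
servo_tool:
  deltas:
    - {"dx": 3,"dy": -3.7,"dz": 0,"rx": 0,"ry": 0,"rz": 0,"fingers": 0.1}
    - {"dx": 7,"dy": -9,"dz": 0,"rx": 0,"ry": 0,"rz": 0,"fingers": 0.1}
    - {"dx": 5,"dy": -6,"dz": 30,"rx": 0,"ry": 0,"rz": 0,"fingers": 0.1}
    - {"dx": 15,"dy": -12,"dz": 40,"rx": 0,"ry": 0,"rz": 0.15,"fingers": 0.1}
    - {"dx": 15,"dy": -12,"dz": 20,"rx": 0,"ry": 0,"rz": 0.15,"fingers": 0.1}
    - {"dx": 15,"dy": 0,"dz": 0,"rx": 0,"ry": 0,"rz": 0.15,"fingers": 0.1}
    - {"dx": 15,"dy": 0,"dz": 0,"rx": 0,"ry": 0,"rz": 0.15,"fingers": 0.1}
    - {"dx": 15,"dy": 0,"dz": 0,"rx": 0,"ry": 0,"rz": 0.15,"fingers": 0.1}

```text
clock: 18.4
tcp_pos: [0.5694, 0.1714, 0.1744]
orientation: [-0.002, 0.067, 0.998, 0.001]
wrist_force: [-0.0, -0.8, 0.6]
finger_gap: 0.0385
```

Emit:
servo_tool:
  deltas:
    - {"dx": 0,"dy": -30,"dz": 20,"rx": 0,"ry": 0,"rz": 0.15,"fingers": 0.1}
    - {"dx": 0,"dy": -40,"dz": 20,"rx": 0,"ry": 0,"rz": 0.15,"fingers": 0.1}
    - {"dx": 0,"dy": -40,"dz": 0,"rx": 0,"ry": 0,"rz": 0.15,"fingers": 0.1}
    - {"dx": 0,"dy": -40,"dz": 0,"rx": 0,"ry": 0,"rz": 0.15,"fingers": 0.1}
    - {"dx": 0,"dy": 0,"dz": 0,"rx": 0,"ry": 0,"rz": 0.15,"fingers": 0.1}
    - {"dx": 0,"dy": 0,"dz": 0,"rx": 0,"ry": 0,"rz": 0.07,"fingers": 0.1}

```text
clock: 19.0
tcp_pos: [0.5689, 0.0203, 0.214]
orientation: [-0.001, -0.334, 0.942, 0.002]
wrist_force: [0.5, 0.1, 0.1]
finger_gap: 0.0382
```

```bash
python3 st.py; python3 - <<'E'
from edge import *
it,vt=view('top'); is_,vs=view('scene')
B=[(.535,.56),(.315,.34),(.64,.72),(150,172)]
pt=fitv([vt],B).x; ps=fitv([vs],B).x; pb=fitv([vt,vs],B).x; print(pt.round(4),ps.round(4),pb.round(4))
P=pb
a=overlay(it,vt,P,lines(P[3]),(165,150,245,255),5); b=overlay(is_,vs,P,lines(P[3]),(165,135,245,240),5)
save('c3',np.hstack([a,b]))
E
```

```text
caddy xy mm [-176.8 -252.3] z 0.214 yaw err vs tray 1.573 F caddy [ 0.5 -0.2] 0.1 gap 0.03818426930443308 t 19.0 toolz [-0.003  0.002 -1.   ]
[  0.5458   0.3235   0.6821 160.2301] [  0.5459   0.3275   0.6894 163.0487] [  0.5454   0.3255   0.6827 161.0526]
```

View pics/c3.png

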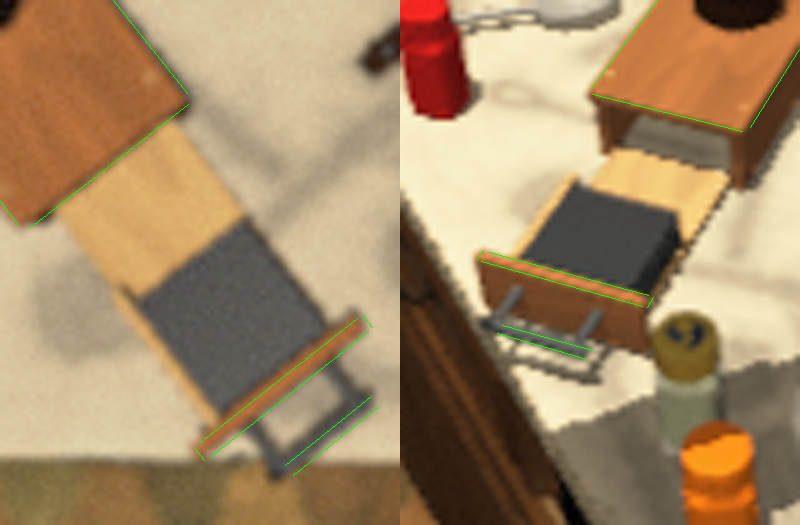

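The stack looks square and flush to the panel and fence. I'll give one more rear tap, since the side tap may have drawn a coaster back slightly.

Emit:
servo_tool:
  deltas:
    - {"dx": -8,"dy": 48,"dz": 0,"rx": 0,"ry": 0,"rz": 0,"fingers": 0.1}
    - {"dx": -8,"dy": 48,"dz": 0,"rx": 0,"ry": 0,"rz": 0,"fingers": 0.1}
    - {"dx": -8,"dy": 48,"dz": 0,"rx": 0,"ry": 0,"rz": 0,"fingers": 0.1}
    - {"dx": -8,"dy": 48,"dz": 0,"rx": 0,"ry": 0,"rz": 0,"fingers": 0.1}
    - {"dx": -8,"dy": 48,"dz": 0,"rx": 0,"ry": 0,"rz": 0,"fingers": 0.1}
    - {"dx": -9,"dy": 45,"dz": 0,"rx": 0,"ry": 0,"rz": 0,"fingers": 0.1}
    - {"dx": 0,"dy": 0,"dz": -20,"rx": 0,"ry": 0,"rz": 0,"fingers": 0.1}
    - {"dx": 0,"dy": 0,"dz": 0,"rx": 0,"ry": 0,"rz": 0,"fingers": 0.1}

```text
clock: 19.9
tcp_pos: [0.5182, 0.3077, 0.192]
orientation: [-0.003, -0.335, 0.942, 0.0]
wrist_force: [-0.2, -0.7, -1.2]
finger_gap: 0.0383
```

```bash
python3 st.py
```

```text
caddy xy mm [-35.6   3.1] z 0.192 yaw err vs tray 1.573 F caddy [-0.6 -0.3] -1.2 gap 0.03834452022284599 t 19.9 toolz [-0.006 -0.002 -1.   ]
```

Emit:
servo_tool:
  deltas:
    - {"dx": 1.3,"dy": -1.6,"dz": -30,"rx": 0,"ry": 0,"rz": 0,"fingers": 0.1}
    - {"dx": 0,"dy": 0,"dz": -30,"rx": 0,"ry": 0,"rz": 0,"fingers": 0.1}
    - {"dx": 0,"dy": 0,"dz": -22,"rx": 0,"ry": 0,"rz": 0,"fingers": 0.1}
    - {"dx": 0,"dy": 0,"dz": -15,"rx": 0,"ry": 0,"rz": 0,"fingers": 0.1}
    - {"dx": 0,"dy": 0,"dz": -8,"rx": 0,"ry": 0,"rz": 0,"fingers": 0.1}
    - {"dx": 0,"dy": 0,"dz": 0,"rx": 0,"ry": 0,"rz": 0,"fingers": 0.1}
    - {"dx": 0,"dy": 0,"dz": 0,"rx": 0,"ry": 0,"rz": 0,"fingers": 0.1}

```text
clock: 20.6
tcp_pos: [0.5229, 0.3044, 0.0907]
orientation: [0.0, -0.333, 0.943, 0.0]
wrist_force: [-0.0, 0.6, 0.4]
finger_gap: 0.0386
```

```bash
python3 st.py
```

```text
caddy xy mm [-34.   -2.5] z 0.0907 yaw err vs tray 1.57 F caddy [0.4 0.5] 0.4 gap 0.03861945545650637 t 20.6 toolz [ 0.  0. -1.]
```

Emit:
servo_tool:
  deltas:
    - {"dx": -2.5,"dy": -2,"dz": -3,"rx": 0,"ry": 0,"rz": 0,"fingers": 0.1}
    - {"dx": -3.9,"dy": -3.1,"dz": -2,"rx": 0,"ry": 0,"rz": 0,"fingers": 0.1}
    - {"dx": -3.9,"dy": -3.1,"dz": 0,"rx": 0,"ry": 0,"rz": 0,"fingers": 0.1}
    - {"dx": -3.1,"dy": -2.5,"dz": 0,"rx": 0,"ry": 0,"rz": 0,"fingers": 0.1}
    - {"dx": -3.1,"dy": -2.5,"dz": 0,"rx": 0,"ry": 0,"rz": 0,"fingers": 0.1}
    - {"dx": -1.6,"dy": -1.2,"dz": 0,"rx": 0,"ry": 0,"rz": 0,"fingers": 0.1}
    - {"dx": -1.6,"dy": -1.2,"dz": 0,"rx": 0,"ry": 0,"rz": 0,"fingers": 0.1}

```text
clock: 21.3
tcp_pos: [0.5027, 0.2889, 0.0851]
orientation: [0.0, -0.333, 0.943, 0.0]
wrist_force: [-0.1, 0.8, 0.2]
finger_gap: 0.0383
```

```bash
python3 st.py
```

```text
caddy xy mm [-59.5  -1.8] z 0.0851 yaw err vs tray 1.57 F caddy [0.4 0.7] 0.2 gap 0.038334188877568905 t 21.3 toolz [ 0.  0. -1.]
```

Emit:
servo_tool:
  deltas:
    - {"dx": -1.6,"dy": -1.2,"dz": 0,"rx": 0,"ry": 0,"rz": 0,"fingers": 0.1}
    - {"dx": -1.6,"dy": -1.2,"dz": 0,"rx": 0,"ry": 0,"rz": 0,"fingers": 0.1}
    - {"dx": 0,"dy": 0,"dz": 0,"rx": 0,"ry": 0,"rz": 0,"fingers": 0.1}

```text
clock: 21.6
tcp_pos: [0.4998, 0.2867, 0.0851]
orientation: [0.0, -0.333, 0.943, 0.0]
wrist_force: [1.6, 0.3, -1.4]
finger_gap: 0.0382
```

```bash
python3 st.py
```

```text
caddy xy mm [-63.1  -1.7] z 0.0851 yaw err vs tray 1.57 F caddy [ 1.4 -0.8] -1.4 gap 0.03816544752934315 t 21.6 toolz [ 0.001  0.    -1.   ]
```

Emit:
servo_tool:
  deltas:
    - {"dx": -1.6,"dy": -1.2,"dz": 0,"rx": 0,"ry": 0,"rz": 0,"fingers": 0.1}
    - {"dx": -1.6,"dy": -1.2,"dz": 0,"rx": 0,"ry": 0,"rz": 0,"fingers": 0.1}
    - {"dx": 0,"dy": 0,"dz": 0,"rx": 0,"ry": 0,"rz": 0,"fingers": 0.1}

```text
clock: 21.9
tcp_pos: [0.4968, 0.2843, 0.0851]
orientation: [0.001, -0.333, 0.943, 0.0]
wrist_force: [2.7, 1.7, -1.1]
finger_gap: 0.0386
```

```bash
python3 st.py
```

```text
caddy xy mm [-67.   -1.7] z 0.0851 yaw err vs tray 1.57 F caddy [ 3.2 -0.4] -1.1 gap 0.038575174820178124 t 21.9 toolz [ 0.001  0.    -1.   ]
```

Emit:
servo_tool:
  deltas:
    - {"dx": -1.6,"dy": -1.2,"dz": 0,"rx": 0,"ry": 0,"rz": 0,"fingers": 0.1}
    - {"dx": -1.6,"dy": -1.2,"dz": 0,"rx": 0,"ry": 0,"rz": 0,"fingers": 0.1}
    - {"dx": 0,"dy": 0,"dz": 0,"rx": 0,"ry": 0,"rz": 0,"fingers": 0.1}

```text
clock: 22.2
tcp_pos: [0.4956, 0.2833, 0.0861]
orientation: [0.003, -0.333, 0.943, 0.001]
wrist_force: [6.6, 6.4, -1.1]
finger_gap: 0.0384
```

```bash
python3 st.py
```

```text
caddy xy mm [-68.5  -1.7] z 0.0861 yaw err vs tray 1.57 F caddy [9.2 0.8] -1.1 gap 0.03835521485342938 t 22.2 toolz [ 0.005  0.004 -1.   ]
```

Emit:
servo_tool:
  deltas:
    - {"dx": 4,"dy": 3.2,"dz": 0,"rx": 0,"ry": 0,"rz": 0,"fingers": 0.1}
    - {"dx": 7,"dy": 5.6,"dz": 0,"rx": 0,"ry": 0,"rz": 0,"fingers": 0.1}
    - {"dx": 0,"dy": 0,"dz": 25,"rx": 0,"ry": 0,"rz": 0,"fingers": 0.1}
    - {"dx": 0,"dy": 0,"dz": 40,"rx": 0,"ry": 0,"rz": 0,"fingers": 0.2}
    - {"dx": 0,"dy": 0,"dz": 40,"rx": 0,"ry": 0,"rz": 0,"fingers": 0.3}
    - {"dx": 0,"dy": 0,"dz": 0,"rx": 0,"ry": 0,"rz": -0.12,"fingers": 0.3}
    - {"dx": 0,"dy": 0,"dz": 0,"rx": 0,"ry": 0,"rz": -0.15,"fingers": 0.3}
    - {"dx": 0,"dy": 0,"dz": 0,"rx": 0,"ry": 0,"rz": -0.15,"fingers": 0.3}

```text
clock: 23.0
tcp_pos: [0.5037, 0.2905, 0.1899]
orientation: [-0.001, -0.126, 0.992, -0.0]
wrist_force: [0.5, 0.1, -0.3]
finger_gap: 0.0299
```

Emit:
servo_tool:
  deltas:
    - {"dx": -17,"dy": -14,"dz": 0,"rx": 0,"ry": 0,"rz": -0.15,"fingers": 0.3}
    - {"dx": -17,"dy": -14,"dz": 0,"rx": 0,"ry": 0,"rz": -0.15,"fingers": 0.3}
    - {"dx": -17,"dy": -14,"dz": 0,"rx": 0,"ry": 0,"rz": -0.15,"fingers": 0.3}
    - {"dx": -17,"dy": -14,"dz": 0,"rx": 0,"ry": 0,"rz": -0.15,"fingers": 0.3}
    - {"dx": -17,"dy": -14,"dz": 0,"rx": 0,"ry": 0,"rz": -0.15,"fingers": 0.3}
    - {"dx": -17,"dy": -14,"dz": 0,"rx": 0,"ry": 0,"rz": -0.15,"fingers": 0.3}
    - {"dx": -18,"dy": -11,"dz": 0,"rx": 0,"ry": 0,"rz": -0.15,"fingers": 0.3}
    - {"dx": 0,"dy": 0,"dz": 0,"rx": 0,"ry": 0,"rz": -0.1,"fingers": 0.3}

```text
clock: 23.8
tcp_pos: [0.3808, 0.1942, 0.1892]
orientation: [-0.002, 0.433, 0.901, -0.002]
wrist_force: [0.8, 0.1, 0.2]
finger_gap: 0.0294
```

```bash
python3 st.py; python3 - <<'E'
from edge import *
print(env.get_state()['tcp_pos'])
it,vt=view('top'); is_,vs=view('scene')
a=cv2.resize(it[160:260,180:245],None,fx=5.5,fy=5.5,interpolation=2); b=cv2.resize(is_[140:240,170:240],None,fx=5.5,fy=5.5,interpolation=2)
save('c4',np.hstack([a,b]))
E
```

```text
caddy xy mm [-213.8    1.2] z 0.1892 yaw err vs tray -0.005 F caddy [ 0.7 -0.4] 0.2 gap 0.02944172254839674 t 23.8 toolz [-0.005 -0.002 -1.   ]
[0.38081088 0.19424479 0.18921711]
```

View pics/c4.png

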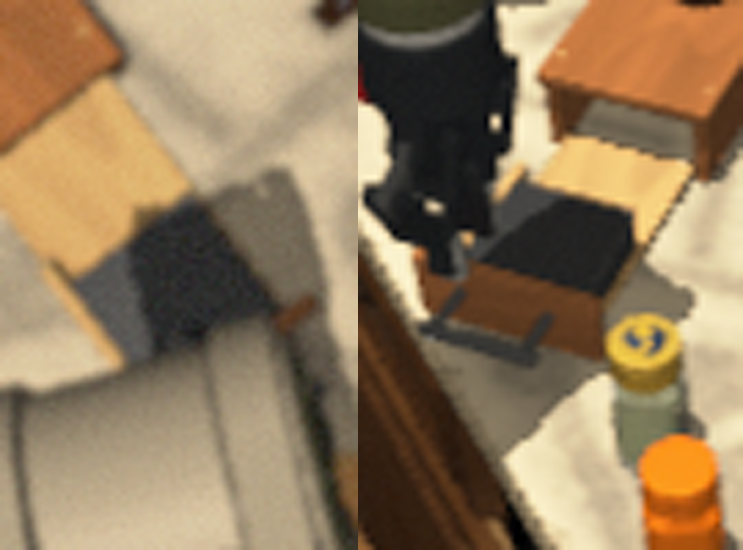

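The stack still reads square: its rear edge is straight across the floor and its left side lies along the fence. Now grip the bar again.

Emit:
servo_tool:
  deltas:
    - {"dx": 1,"dy": 0,"dz": -25,"rx": 0,"ry": 0,"rz": 0.005,"fingers": 0.3}
    - {"dx": 0,"dy": 0,"dz": -25,"rx": 0,"ry": 0,"rz": 0,"fingers": 0.3}
    - {"dx": 0,"dy": 0,"dz": 0,"rx": 0,"ry": 0,"rz": 0,"fingers": 0.3}
    - {"dx": 0,"dy": 0,"dz": 0,"rx": 0,"ry": 0,"rz": 0,"fingers": 0.3}

```text
clock: 24.3
tcp_pos: [0.3849, 0.1956, 0.1398]
orientation: [-0.001, 0.428, 0.904, -0.001]
wrist_force: [-0.6, 0.4, -0.1]
finger_gap: 0.0297
```

```bash
python3 st.py
```

```text
caddy xy mm [-209.7   -0.3] z 0.1398 yaw err vs tray 0.007 F caddy [-0.2  0.7] -0.1 gap 0.029662683704565172 t 24.3 toolz [-0.002 -0.001 -1.   ]
```

Emit:
servo_tool:
  deltas:
    - {"dx": 0,"dy": 0,"dz": -15,"rx": 0,"ry": 0,"rz": -0.007,"fingers": 0.3}
    - {"dx": 0,"dy": 0,"dz": -15,"rx": 0,"ry": 0,"rz": 0,"fingers": 0.3}
    - {"dx": 0,"dy": 0,"dz": -12,"rx": 0,"ry": 0,"rz": 0,"fingers": 0.3}
    - {"dx": 0,"dy": 0,"dz": -5,"rx": 0,"ry": 0,"rz": 0,"fingers": 0.3}
    - {"dx": 0,"dy": 0,"dz": 0,"rx": 0,"ry": 0,"rz": 0,"fingers": 0.6}
    - {"dx": 0,"dy": 0,"dz": 0,"rx": 0,"ry": 0,"rz": 0,"fingers": 1}
    - {"dx": 0,"dy": 0,"dz": 0,"rx": 0,"ry": 0,"rz": 0,"fingers": 1}
    - {"dx": 0,"dy": 0,"dz": 0,"rx": 0,"ry": 0,"rz": 0,"fingers": 1}

```text
clock: 25.1
tcp_pos: [0.3862, 0.1962, 0.0938]
orientation: [0.001, 0.431, 0.902, 0.001]
wrist_force: [1.4, 3.8, -0.9]
finger_gap: 0.0093
```

```bash
python3 st.py
```

```text
caddy xy mm [-208.3   -0.7] z 0.0938 yaw err vs tray -0.001 F caddy [3.5 2.1] -0.9 gap 0.009333747631571493 t 25.1 toolz [ 0.002  0.001 -1.   ]
```

Quick tug of a few mm to confirm the stop, then push home slowly.

Emit:
servo_tool:
  deltas:
    - {"dx": -1.6,"dy": -1.2,"dz": 0,"rx": 0,"ry": 0,"rz": 0,"fingers": 1}
    - {"dx": -1.6,"dy": -1.2,"dz": 0,"rx": 0,"ry": 0,"rz": 0,"fingers": 1}
    - {"dx": -1.6,"dy": -1.2,"dz": 0,"rx": 0,"ry": 0,"rz": 0,"fingers": 1}
    - {"dx": 0,"dy": 0,"dz": 0,"rx": 0,"ry": 0,"rz": 0,"fingers": 1}

```text
clock: 25.5
tcp_pos: [0.3856, 0.1955, 0.0939]
orientation: [0.003, 0.431, 0.902, 0.007]
wrist_force: [13.2, 16.9, -20.0]
finger_gap: 0.0095
```

```bash
python3 st.py
```

```text
caddy xy mm [-209.3   -0.8] z 0.0939 yaw err vs tray -0.0 F caddy [20.9  4.8] -20.0 gap 0.00948077830473103 t 25.5 toolz [ 0.01  0.01 -1.  ]
```

Emit:
servo_tool:
  deltas:
    - {"dx": 3,"dy": 2.4,"dz": 0,"rx": 0,"ry": 0,"rz": 0,"fingers": 1}
    - {"dx": 3,"dy": 2.4,"dz": 0,"rx": 0,"ry": 0,"rz": 0,"fingers": 1}
    - {"dx": 4.7,"dy": 3.8,"dz": 0,"rx": 0,"ry": 0,"rz": 0,"fingers": 1}
    - {"dx": 4.7,"dy": 3.8,"dz": 0,"rx": 0,"ry": 0,"rz": 0,"fingers": 1}
    - {"dx": 4.7,"dy": 3.8,"dz": 0,"rx": 0,"ry": 0,"rz": 0,"fingers": 1}
    - {"dx": 4.7,"dy": 3.8,"dz": 0,"rx": 0,"ry": 0,"rz": 0,"fingers": 1}
    - {"dx": 4.7,"dy": 3.8,"dz": 0,"rx": 0,"ry": 0,"rz": 0,"fingers": 1}
    - {"dx": 4.7,"dy": 3.8,"dz": 0,"rx": 0,"ry": 0,"rz": 0,"fingers": 1}

```text
clock: 26.3
tcp_pos: [0.4142, 0.2187, 0.0937]
orientation: [0.0, 0.432, 0.902, -0.001]
wrist_force: [-2.0, -3.4, 8.0]
finger_gap: 0.0096
```

```bash
python3 st.py
```

```text
caddy xy mm [-172.4   -0.7] z 0.0937 yaw err vs tray -0.002 F caddy [-3.7 -1.4] 8.0 gap 0.009559001589247669 t 26.3 toolz [-0.001 -0.003 -1.   ]
```

Emit:
servo_tool:
  deltas:
    - {"dx": 4.7,"dy": 3.8,"dz": 0,"rx": 0,"ry": 0,"rz": 0,"fingers": 1}
    - {"dx": 4.7,"dy": 3.8,"dz": 0,"rx": 0,"ry": 0,"rz": 0,"fingers": 1}
    - {"dx": 4.7,"dy": 3.8,"dz": 0,"rx": 0,"ry": 0,"rz": 0,"fingers": 1}
    - {"dx": 4.7,"dy": 3.8,"dz": 0,"rx": 0,"ry": 0,"rz": 0,"fingers": 1}
    - {"dx": 4.7,"dy": 3.8,"dz": 0,"rx": 0,"ry": 0,"rz": 0,"fingers": 1}
    - {"dx": 4.7,"dy": 3.8,"dz": 0,"rx": 0,"ry": 0,"rz": 0,"fingers": 1}
    - {"dx": 4.7,"dy": 3.8,"dz": 0,"rx": 0,"ry": 0,"rz": 0,"fingers": 1}

```text
clock: 27.0
tcp_pos: [0.4472, 0.2452, 0.0937]
orientation: [0.0, 0.432, 0.902, -0.001]
wrist_force: [-0.7, -3.1, 7.1]
finger_gap: 0.0095
```

Emit:
servo_tool:
  deltas:
    - {"dx": 3.1,"dy": 2.5,"dz": 0,"rx": 0,"ry": 0,"rz": 0,"fingers": 1}
    - {"dx": 3.1,"dy": 2.5,"dz": 0,"rx": 0,"ry": 0,"rz": 0,"fingers": 1}
    - {"dx": 3.1,"dy": 2.5,"dz": 0,"rx": 0,"ry": 0,"rz": 0,"fingers": 1}
    - {"dx": 3.1,"dy": 2.5,"dz": 0,"rx": 0,"ry": 0,"rz": 0,"fingers": 1}

```text
clock: 27.4
tcp_pos: [0.4595, 0.2552, 0.0937]
orientation: [0.0, 0.432, 0.902, -0.001]
wrist_force: [-1.3, -2.6, 7.1]
finger_gap: 0.0091
```

```bash
python3 st.py
```

```text
caddy xy mm [-114.3   -0.9] z 0.0937 yaw err vs tray -0.002 F caddy [-2.7 -1.2] 7.1 gap 0.009101501756566365 t 27.4 toolz [-0.    -0.003 -1.   ]
```

Past the mouth (about 70 mm to go) with only the tray's own friction. Continuing.

Emit:
servo_tool:
  deltas:
    - {"dx": 4.7,"dy": 3.8,"dz": 0,"rx": 0,"ry": 0,"rz": 0,"fingers": 1}
    - {"dx": 4.7,"dy": 3.8,"dz": 0,"rx": 0,"ry": 0,"rz": 0,"fingers": 1}
    - {"dx": 4.7,"dy": 3.8,"dz": 0,"rx": 0,"ry": 0,"rz": 0,"fingers": 1}
    - {"dx": 4.7,"dy": 3.8,"dz": 0,"rx": 0,"ry": 0,"rz": 0,"fingers": 1}
    - {"dx": 4.7,"dy": 3.8,"dz": 0,"rx": 0,"ry": 0,"rz": 0,"fingers": 1}
    - {"dx": 4.7,"dy": 3.8,"dz": 0,"rx": 0,"ry": 0,"rz": 0,"fingers": 1}
    - {"dx": 4.7,"dy": 3.8,"dz": 0,"rx": 0,"ry": 0,"rz": 0,"fingers": 1}
    - {"dx": 4.7,"dy": 3.8,"dz": 0,"rx": 0,"ry": 0,"rz": 0,"fingers": 1}

```text
clock: 28.2
tcp_pos: [0.4972, 0.2854, 0.0937]
orientation: [0.0, 0.432, 0.902, -0.001]
wrist_force: [-2.0, -3.5, 6.9]
finger_gap: 0.0094
```

Emit:
servo_tool:
  deltas:
    - {"dx": 3.9,"dy": 3.1,"dz": 0,"rx": 0,"ry": 0,"rz": 0,"fingers": 1}
    - {"dx": 3.1,"dy": 2.5,"dz": 0,"rx": 0,"ry": 0,"rz": 0,"fingers": 1}
    - {"dx": 2.3,"dy": 1.9,"dz": 0,"rx": 0,"ry": 0,"rz": 0,"fingers": 1}
    - {"dx": 1.6,"dy": 1.3,"dz": 0,"rx": 0,"ry": 0,"rz": 0,"fingers": 1}
    - {"dx": 1.6,"dy": 1.3,"dz": 0,"rx": 0,"ry": 0,"rz": 0,"fingers": 1}

```text
clock: 28.7
tcp_pos: [0.5097, 0.2954, 0.0937]
orientation: [0.001, 0.432, 0.902, -0.001]
wrist_force: [-0.6, -4.0, 6.0]
finger_gap: 0.0096
```

```bash
python3 st.py
```

```text
caddy xy mm [-49.9  -1.2] z 0.0937 yaw err vs tray -0.002 F caddy [-2.9 -2.8] 6.0 gap 0.009649483533514617 t 28.7 toolz [-0.    -0.003 -1.   ]
```

Emit:
servo_tool:
  deltas:
    - {"dx": 1.6,"dy": 1.3,"dz": 0,"rx": 0,"ry": 0,"rz": 0,"fingers": 1}
    - {"dx": 1.6,"dy": 1.3,"dz": 0,"rx": 0,"ry": 0,"rz": 0,"fingers": 1}
    - {"dx": 1.6,"dy": 1.3,"dz": 0,"rx": 0,"ry": 0,"rz": 0,"fingers": 1}
    - {"dx": 0,"dy": 0,"dz": 0,"rx": 0,"ry": 0,"rz": 0,"fingers": 1}

```text
clock: 29.1
tcp_pos: [0.5148, 0.2995, 0.0937]
orientation: [0.001, 0.432, 0.902, -0.001]
wrist_force: [0.2, -2.4, 4.8]
finger_gap: 0.0094
```

```bash
python3 st.py
```

```text
caddy xy mm [-43.4  -1.2] z 0.0937 yaw err vs tray -0.002 F caddy [-1.3 -2. ] 4.8 gap 0.009444652690500762 t 29.1 toolz [ 0.    -0.003 -1.   ]
```

Emit:
servo_tool:
  deltas:
    - {"dx": 1.6,"dy": 1.3,"dz": 0,"rx": 0,"ry": 0,"rz": 0,"fingers": 1}
    - {"dx": 1.6,"dy": 1.3,"dz": 0,"rx": 0,"ry": 0,"rz": 0,"fingers": 1}
    - {"dx": 0,"dy": 0,"dz": 0,"rx": 0,"ry": 0,"rz": 0,"fingers": 1}
    - {"dx": 0,"dy": 0,"dz": 0,"rx": 0,"ry": 0,"rz": 0,"fingers": 1}

```text
clock: 29.5
tcp_pos: [0.5154, 0.3001, 0.0937]
orientation: [-0.001, 0.432, 0.902, -0.004]
wrist_force: [-7.0, -9.4, 13.4]
finger_gap: 0.0095
```

```bash
python3 st.py
```

```text
caddy xy mm [-42.5  -1.1] z 0.0937 yaw err vs tray -0.003 F caddy [-11.4  -2.9] 13.4 gap 0.009453014678992374 t 29.5 toolz [-0.005 -0.007 -1.   ]
```

Home: travel was 166 mm and the force is rising against the stop. Release and lift.

Emit:
servo_tool:
  deltas:
    - {"dx": 0,"dy": 0,"dz": 0,"rx": 0,"ry": 0,"rz": 0,"fingers": 0.7}
    - {"dx": 0,"dy": 0,"dz": 0,"rx": 0,"ry": 0,"rz": 0,"fingers": 0.45}
    - {"dx": 0,"dy": 0,"dz": 0,"rx": 0,"ry": 0,"rz": 0,"fingers": 0.4}
    - {"dx": 0,"dy": 0,"dz": 0,"rx": 0,"ry": 0,"rz": 0,"fingers": 0.4}

```text
clock: 29.9
tcp_pos: [0.5118, 0.299, 0.0918]
orientation: [-0.004, 0.432, 0.902, -0.007]
wrist_force: [-15.5, -12.7, 11.9]
finger_gap: 0.025
```

```bash
python3 st.py
```

```text
caddy xy mm [-46.1   0.3] z 0.0918 yaw err vs tray -0.003 F caddy [-20.   -0.2] 11.9 gap 0.025039733977098147 t 29.9 toolz [-0.012 -0.009 -1.   ]
```

Emit:
servo_tool:
  deltas:
    - {"dx": -1.5,"dy": -1.2,"dz": 0,"rx": 0,"ry": 0,"rz": 0,"fingers": 0.55}
    - {"dx": 0,"dy": 0,"dz": 0,"rx": 0,"ry": 0,"rz": 0,"fingers": 0.55}
    - {"dx": 0,"dy": 0,"dz": 0,"rx": 0,"ry": 0,"rz": 0,"fingers": 0.55}

```text
clock: 30.2
tcp_pos: [0.5142, 0.3003, 0.0923]
orientation: [-0.001, 0.432, 0.902, -0.003]
wrist_force: [-6.8, -5.0, 3.4]
finger_gap: 0.019
```

```bash
python3 st.py
```

```text
caddy xy mm [-43.4  -0.2] z 0.0923 yaw err vs tray -0.002 F caddy [-8.5  0.4] 3.4 gap 0.01904897570417829 t 30.2 toolz [-0.005 -0.004 -1.   ]
```

Emit:
servo_tool:
  deltas:
    - {"dx": -1.6,"dy": -1.3,"dz": 0,"rx": 0,"ry": 0,"rz": 0,"fingers": 0.58}
    - {"dx": 0,"dy": 0,"dz": 0,"rx": 0,"ry": 0,"rz": 0,"fingers": 0.58}
    - {"dx": 0,"dy": 0,"dz": 0,"rx": 0,"ry": 0,"rz": 0,"fingers": 0.58}

```text
clock: 30.5
tcp_pos: [0.5147, 0.3005, 0.0929]
orientation: [0.0, 0.432, 0.902, -0.0]
wrist_force: [-2.3, -2.4, 0.8]
finger_gap: 0.0181
```

```bash
python3 st.py
```

```text
caddy xy mm [-42.8  -0.4] z 0.0929 yaw err vs tray -0.002 F caddy [-3.3 -0.4] 0.8 gap 0.018141498464449207 t 30.5 toolz [-0.    -0.001 -1.   ]
```

Nearly free. One more small shift, then lift straight up.

Emit:
servo_tool:
  deltas:
    - {"dx": -0.8,"dy": -0.6,"dz": 0,"rx": 0,"ry": 0,"rz": 0,"fingers": 0.58}
    - {"dx": 0,"dy": 0,"dz": 0,"rx": 0,"ry": 0,"rz": 0,"fingers": 0.58}
    - {"dx": 0,"dy": 0,"dz": 10,"rx": 0,"ry": 0,"rz": 0,"fingers": 0.58}
    - {"dx": 0,"dy": 0,"dz": 15,"rx": 0,"ry": 0,"rz": 0,"fingers": 0.58}
    - {"dx": 0,"dy": 0,"dz": 30,"rx": 0,"ry": 0,"rz": 0,"fingers": 0.58}
    - {"dx": 0,"dy": 0,"dz": 40,"rx": 0,"ry": 0,"rz": 0,"fingers": 0.58}
    - {"dx": 0,"dy": 0,"dz": 40,"rx": 0,"ry": 0,"rz": 0,"fingers": 0.58}
    - {"dx": -10,"dy": -30,"dz": 20,"rx": 0,"ry": 0,"rz": 0,"fingers": 0.58}

```text
clock: 31.3
tcp_pos: [0.5065, 0.2726, 0.2528]
orientation: [0.003, 0.43, 0.903, 0.004]
wrist_force: [0.6, -0.6, 0.3]
finger_gap: 0.0178
```

Emit:
servo_tool:
  deltas:
    - {"dx": 0,"dy": -45,"dz": 0,"rx": 0,"ry": 0,"rz": 0,"fingers": 0.58}
    - {"dx": 0,"dy": -45,"dz": 0,"rx": 0,"ry": 0,"rz": 0,"fingers": 0.58}
    - {"dx": 0,"dy": -45,"dz": 0,"rx": 0,"ry": 0,"rz": 0,"fingers": 0.58}
    - {"dx": 0,"dy": -45,"dz": 0,"rx": 0,"ry": 0,"rz": 0,"fingers": 0.58}
    - {"dx": 0,"dy": -30,"dz": 0,"rx": 0,"ry": 0,"rz": 0,"fingers": 0.58}
    - {"dx": 0,"dy": 0,"dz": 0,"rx": 0,"ry": 0,"rz": 0,"fingers": 0.58}

```text
clock: 31.9
tcp_pos: [0.5045, 0.057, 0.249]
orientation: [0.001, 0.434, 0.901, 0.0]
wrist_force: [-0.5, 0.3, 0.5]
finger_gap: 0.0181
```

```bash
python3 st.py; python3 - <<'E'
from edge import *
it,vt=view('top'); is_,vs=view('scene')
p=[.5456,.326,.682]
a=overlay(it,vt,p,lines(0),(125,115,245,255),3.2); b=overlay(is_,vs,p,lines(0),(165,105,285,245),3.2)
save('f',np.hstack([a,b]))
E
```

```text
caddy xy mm [-203.9 -183.3] z 0.249 yaw err vs tray -0.006 F caddy [-0.2  0.6] 0.5 gap 0.018141955524037332 t 31.9 toolz [ 0.002 -0.001 -1.   ]
```

View pics/f.png

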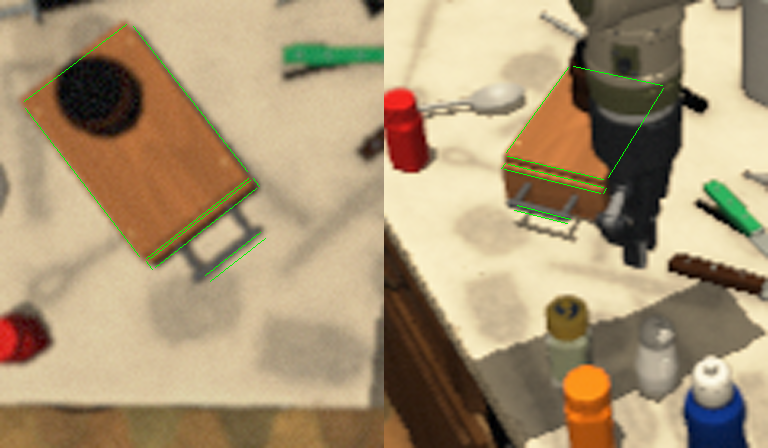

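The tray is shut against the box, with panel and bar on the t = 0 lines. The jar is upright at (567,340), and the salt, soap, brown jar and look-alikes stand where they were.

```bash
python3 -c "
from h import *
print(job.hand_in())"
```

```text
the job is handed in; nothing more can be done
None
```

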